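# Unclamp the finished flow-cell block from the microscope stage

## Robot

A 7-joint arm with a two-finger parallel gripper is mounted at the origin on the work surface. World frame = base frame: x ahead of the robot, y to its left, z up, the work surface at z = 0. Lengths are in mm, angles in degrees, forces in N, time in s.
With the tool pointing down it reaches from about 425 to 875 mm from the base axis. Payload 9.9 kg.
Tool frame: the origin (TCP) lies midway between the tips of the shut fingers; the grasp point (between the pads) lies ctrl.tcp_to_grasp behind it (ctrl.tcp_to_grasp is the distance from the TCP to the grasp point, in mm); z points along the fingers, y is the line along which they close (so a half turn about z gives the same grasp; the last joint's range is limited). The gripper opens to 85 mm and grips with 20 to 120 N. Pads are 22 mm wide; open, the fingers measure 114 mm over their backs; the gripper's body (76 mm by 85 mm) begins 54 mm behind the grasp point. The pads swing forward as they close: fully open they stand 13 mm farther back than shut.
Start: joints at [-76.536, 32.985, 1.427, 82.34, -0.859, 64.687, -3.237], TCP at [211.556, 640.993, 197.389] pointing down, gripper open.
Joint ranges: [-157.87, 157.87], [-19.46, 123.44], [-87.15, 90], [11.01, 140.99], [-62.26, 242.26], [9.8, 113.94], [-161.44, 161.44]. Speed limits (degrees/s): [127.2, 127.2, 172.46, 172.46, 180, 180, 180].

## Interface

Orientations are given as a 3x3 rotation matrix whose columns are the frame's x, y, z axes.
In Python, from station import ctrl gives the robot as it stands.
- The arm moves only by the tool play_rows, never from a script. Its argument "increments" is a list of rows, each a list of 3 entries, a list of its own where there are three numbers: the turn, a rotation vector about the world's x, y, z in rad, then the shift along the world's x, y, z in mm, then the finger opening in mm, from 0 to 85.4. A call has 1 to 20 rows; each row is the pose to reach, as a shift and turn from the pose commanded when the call began; what a row does not reach only later rows make up. A row lasts 1/10 s, in which the tool goes at most 50 mm and 8.59 degrees, less where a joint would pass 70% of its speed; a pose out of reach is approached as far as the arm can. A call with a gripper value outside its range is refused whole. The fingers move at their own pace and stop on an object; the grip force is fixed at half the most. Time passes only in rows, so rows that repeat a pose let the fingers close. It gives the time, the measured TCP pose, the force, the opening and the grip force at its end, in the units of the state.
- ctrl.sense(): the state, without advancing time (a new reading comes with each control period).
- ctrl.get_image(name): name is "side" or "top" or "wrist"; returns a dict with "img" (384x512x3 uint8, red, green, blue), "intrinsics" (3x3 intrinsics, pixels), "dist_coeffs" ([k1, k2, p1, p2, k3] as OpenCV has them; the pictures are not rectified), "T" (4x4, takes a point from camera to world coordinates). Camera axes: x right, y down, z forward; pixel columns grow to the right and rows downward; lengths in mm; the calibration is good to about 2 mm. A picture is of the moment at which its call begins. There is no depth.
- ctrl.hand_in(): hands the job in; it is judged then, once.
Trained networks look in a picture, given as the dict that the camera call returned (one of the last four; its "shot" number tells which), for a name from the list of things; names that differ only in an ending like _2 or _b are one class to them, and where a whole thing is asked for, a point or a joint stands for the part that bears it (a point fixed in the world has none). Each returns a list of dicts, best first, with "p" (0 to 1); they miss things now and then, are a little off and sometimes report something else, mostly with a low value. They report only what shows in the picture. A call takes as long as a camera call. They do not tell look-alikes from the thing itself.
- ctrl.regions_of(picture, target): "pixels" (384x512 bool, what is visible of it) and "extent" ([left, top, right, bottom] in pixels, round what is visible of it).
- ctrl.tip_of(picture, target): "point" ([row, column] in pixels: a listed point, or the origin of a listed thing).
The state is a dict: "time_s": time; "q": joint angles; "dq": joint speeds; "joint_torque": joint torques, N m; "eef_pos": TCP position; "tool_rot": TCP orientation; "wrist_force": force on the tool from outside, world axes, zero at the start; "moment": the same for the moment, N m; "grip_width": opening from 0.0 (shut) to 1.0 (fully open); "grasp_force": force on a finger pad.
Only numpy, scipy, OpenCV 4.12 (cv2) and the standard library are available. Lean on these libraries where they do the work, as an engineer would, in place of code of your own. Each camera call takes 0.05 s, during which the arm holds its last target. There are 200 camera calls.

## Task

Slide the microscope stage's clamp jaw fully open against its end stop by its upright black grip, and only then take the finished aluminium flow-cell block out from under the optics head. Set it down gently, without dropping it, inside the empty grey tray, standing upright on its flanged base, and let go. Leave the jaw fully open, do not bump the optics head, and leave the jar, vials and marker where they are.

Things in the scene. Friction and masses are not known exactly. Their poses are not given: they have to be found in the camera images.
- stand: Inspection microscope, fixed. Origin on the bench, under the centre of the clamp's nest; x to its back, y from the fixed to the sliding jaw, z up. All its points share these axes. Grey base x -100..150, y -140..160, 30 mm high; column x 100..145, y -130..-85, 360 mm high.
- nest (a point): Centre of the nest floor on which the block sits, 50 mm above the stand's origin. Floor x -58..58, y -65..100 mm. Ledges 8 mm high cross its ends at x = -55 and 55 (5.5 mm thick), so the block cannot slide out endways: lift it more than 20 mm before drawing it out towards -x.
- lip (a point): Middle of the upper inner edge of the fixed jaw's lip, 20 mm above the nest floor, 22 mm from the nest's centre to -y. Jaw y -55..-30.5, x -45..45 mm; the lip, 8 mm thick, overhangs the block's flange by 8 mm, 2 mm above it: with the sliding jaw open, move the block at least 10 mm (15 is good) to +y before lifting.
- optics: White optics head, fixed, over the rear of the block; stand's origin and axes. Box x -8..95, y -45..45, z 185..275 mm; objective 36 mm wide at x 30, y 0 down to z 165; camera tube up to z 345. The block's front (x < -8) is uncovered, but an upright gripper has no room: lean the tool 30 to 45 degrees, gripper body towards -x.
- jaw (a joint): Opening of the sliding steel jaw, m: 0 closed on the block, 0.045 at its end stop; slides to +y of the stand, about 7 N friction, stays where left. Closed, it is at y 30.5..55, x -45..45 mm, top 20 mm above the nest floor, its lip reaching over the flange to y 22, like the fixed jaw's.
- jaw_grip (a point): Point in the sliding jaw's upright black grip, 15 mm below its top; in the stand's frame x -60, y 80 + opening, z 100 mm. The grip is a plate 36 mm along x, 14 mm thick along y, z 66..115; a steel bracket (top at z 66) joins it to the jaw on the block's side.
- block: Finished aluminium flow-cell block, loose, about 0.5 kg. Origin: centre of its underside, z up, x along its length. Flange 100 (x) x 60 (y) x 10 mm high, on it a body 90 x 40 mm up to 65 mm height. To be gripped across the body's 40 mm, above the jaws' 20 mm height.
- tray: Shallow empty grey tray, fixed to the bench, outside 170 (x) x 140 (y) x 25 mm high, walls and floor 5 mm thick; open at the top. Origin: centre of its underside.
- jar: small glass specimen jar with screw cap, 34 mm diameter, 50 mm tall, standing on the microscope's base beside the fixed jaw, loose, to be left alone; origin at its underside.
- marker: black marker pen lying flat, 18 mm diameter, 130 mm long (origin at mid-length, underside), loose, to be left alone; origin at its underside.
- vials: grey box of four glass vials, 50 x 50 mm, 65 mm tall, standing in front of the tray, loose, to be left alone; origin at its underside.
Not all that is in view belongs to the job. Leave any blue or purple look-alike of the block alone.

How it is judged:
By the outcome, as a careful person would: the job done as asked, in the order asked, and still so for the second after the job is handed in, with the robot touching nothing.
It also fails if it takes over 64 s, if anything falls off the work surface, if the arm or the gripper's body presses on something with over 40 N, if the wrist force passes 120 N, or if a joint passes its speed limit or range.

## Working session

There is one attempt and no reset: what is moved stays moved. The work goes in short steps, Python scripts to look and compute and a tool call to move; the robot and the scene stay as the last step left them, time stands still between calls to the robot, and variables do not carry over. Pictures are saved under pics/ and viewed, at most 10 in all, crops included, and the job is handed in when it is done.

Besides the shell and the picture viewer there is one more tool, called in YAML: its name, and indented under it one key for each argument. play_rows: Moves the arm, as the interface text tells. Its arguments: {"type":"object","properties":{"increments":{"type":"array","items":{"type":"array"}}},"required":["increments"]}

```bash
mkdir -p pics; cat > h.py <<'E'
import numpy as np, cv2
from station import ctrl
def px(im,P):
    T=np.linalg.inv(im['T']);P=np.atleast_2d(P).astype(float)
    r=cv2.projectPoints(P@T[:3,:3].T+T[:3,3],np.zeros(3),np.zeros(3),np.array(im['intrinsics'],float),np.array(im['dist_coeffs'],float))[0].reshape(-1,2)
    return r
def ray(im,rc):
    u=cv2.undistortPoints(np.array([[[rc[1],rc[0]]]],float),np.array(im['intrinsics'],float),np.array(im['dist_coeffs'],float)).ravel()
    return im['T'][:3,3],im['T'][:3,:3]@np.array([u[0],u[1],1.])
def atz(im,rc,z):
    o,d=ray(im,rc);return o+d*(z-o[2])/d[2]
E
python3 - <<'E'
from h import *
ims={n:ctrl.get_image(n) for n in('side','top','wrist')}
for n in ims: cv2.imwrite(f'pics/a_{n}.png',ims[n]['img'][:,:,::-1])
import pickle;pickle.dump(ims,open('a.pkl','wb'))
s=ctrl.sense();print(s['eef_pos'],np.round(s['tool_rot'],3),ctrl.tcp_to_grasp,s['wrist_force'])
for n in ('side','top'):
    print(n,np.round(ims[n]['T'],2).tolist())
    for t in ['stand','nest','lip','optics','jaw_grip','block','tray','jar','marker','vials']:
        print(t,[(np.round(d['point'],1).tolist(),round(d['p'],2)) for d in ctrl.tip_of(ims[n],t)[:3]])
E
python3 -c "
import cv2,numpy as np
cv2.imwrite('pics/a_all.png',cv2.resize(np.hstack([cv2.imread('pics/a_side.png'),cv2.imread('pics/a_top.png')]),(800,300)))"
```

```text
[211.41872978 640.64817882 196.74825713] [[-0.95   0.313 -0.   ]
 [ 0.313  0.95  -0.001]
 [-0.    -0.001 -1.   ]] 18.700000000000003 [-0.92196467  0.17628539  0.53165093]
side [[0.9, -0.23, 0.38, 146.26], [-0.44, -0.47, 0.76, -890.16], [0.0, -0.85, -0.52, 612.05], [0.0, 0.0, 0.0, 1.0]]
stand [([224.3, 292.0], 0.55)]
nest [([215.4, 297.2], 0.82), ([208.9, 198.7], 0.24), ([194.3, 262.7], 0.21)]
lip [([212.8, 302.5], 0.89)]
optics [([208.7, 300.1], 0.22)]
jaw_grip [([194.3, 260.5], 0.6)]
block [([327.5, 304.1], 0.93), ([247.6, 215.8], 0.77), ([212.9, 297.0], 0.7)]
tray [([170.6, 242.8], 0.91)]
jar [([239.8, 320.0], 0.64)]
marker [([209.1, 198.3], 0.63)]
vials [([183.3, 213.7], 0.78)]
top [[-0.03, -1.0, 0.08, 445.94], [-1.0, 0.03, 0.0, -128.2], [-0.01, -0.08, -1.0, 1205.48], [0.0, 0.0, 0.0, 1.0]]
stand [([157.8, 291.7], 0.62), ([159.9, 148.7], 0.27)]
nest [([156.3, 291.0], 0.7)]
lip [([150.9, 301.4], 0.95)]
optics [([187.8, 271.1], 0.31)]
jaw_grip [([185.8, 269.7], 0.93)]
block [([155.4, 294.6], 0.81), ([245.9, 288.1], 0.78), ([214.4, 400.4], 0.78)]
tray [([159.6, 146.5], 0.94)]
jar [([153.8, 333.7], 0.57), ([236.6, 211.5], 0.47)]
marker [([236.0, 213.3], 0.73)]
vials [([202.5, 165.6], 0.83)]
```

View pics/a_side.png

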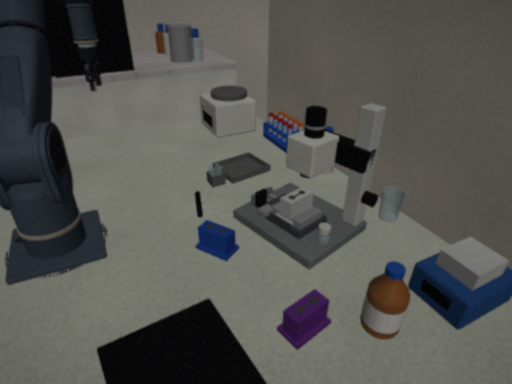

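View pics/a_top.png

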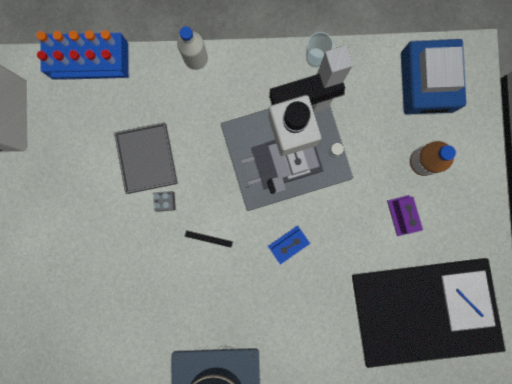

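The picture shows three block-like things. In the top picture (col,row) they are the aluminium one in the stand at (297,158), blue at (290,245) and purple at (405,215). The aluminium one in the nest under the optics fits the description. Next I fit the stand and tray poses.

```bash
cat > fit.py <<'E'
from h import *
import pickle
from scipy.optimize import least_squares
ims={n:ctrl.get_image(n) for n in('side','top')}
pickle.dump(ims,open('a.pkl','wb'))
obs=[]
def W(p,P):
    c,s=np.cos(p[2]),np.sin(p[2]);P=np.atleast_2d(P).astype(float)
    return np.c_[p[0]+c*P[:,0]-s*P[:,1],p[1]+s*P[:,0]+c*P[:,1],P[:,2]]
if __name__=='__main__':
    for n in ims:
        for t,P in(('nest',(0,0,50)),('lip',(0,-22,70)),('jaw_grip',(-60,80,100)),('block',(0,0,50)),('stand',(0,0,0))):
            for d in ctrl.tip_of(ims[n],t)[:3]:
                if np.hypot(d['point'][0]-(157 if n=='top' else 212),d['point'][1]-290)<45: obs.append((n,P,d['point'][::-1],1,t));break
    for n,P,u in (('top',(-100,160,30),(248,209)),('top',(-100,-140,30),(352,179)),('top',(150,160,30),(222,122)),('side',(-100,-140,30),(310,262)),('side',(150,-140,30),(364,226)),('side',(-100,160,30),(234,214))):
        obs.append((n,P,u,1,'corner'))
    f=lambda p:np.concatenate([(px(ims[o[0]],W(p,o[1]))[0]-o[2])*o[3] for o in obs])
    best=min((least_squares(f,[600,-180,y],loss='soft_l1',x_scale=[100,100,1]) for y in(-.5,0,.5)),key=lambda r:r.cost)
    p=best.x;print('stand',p[:2],np.degrees(p[2]),best.cost)
    for o,r in zip(obs,f(p).reshape(-1,2)):print(o[0],o[4],np.round(r,1))
    # tray
    m=ctrl.regions_of(ims['top'],'tray')[0]['pixels'].astype(np.uint8)
    cs=cv2.findContours(m,cv2.RETR_EXTERNAL,cv2.CHAIN_APPROX_NONE)[0];c=max(cs,key=cv2.contourArea)
    w=np.array([atz(ims['top'],(q[0][1],q[0][0]),25)[:2] for q in c],np.float32)
    print('tray',cv2.minAreaRect(w))
    for n in ims:
        for t in('tray','vials','marker','jar'):
            d=ctrl.tip_of(ims[n],t); z=30 if t=='jar' else 0
            if d:print(n,t,atz(ims[n],d[0]['point'],z)[:2].round(),round(d[0]['p'],2))
    pickle.dump(p,open('stand.pkl','wb'))
    im=ims['top']['img'][:,:,::-1];sc=5;x0,y0=215,75
    big=cv2.resize(im[y0:y0+120,x0:x0+150],None,fx=sc,fy=sc,interpolation=cv2.INTER_CUBIC)
    def box(x,y,z,col):
        for zz in z:
            q=px(ims['top'],W(p,[(a,b,zz) for a,b in((x[0],y[0]),(x[1],y[0]),(x[1],y[1]),(x[0],y[1]))]))
            cv2.polylines(big,[((q-[x0,y0]+.5)*sc).astype(int)],True,col,1)
    box((-100,150),(-140,160),(30,),(0,255,0));box((-45,45),(-20,20),(115,),(0,0,255));box((-78,-42),(73,87),(115,),(255,0,255));box((-8,95),(-45,45),(275,),(255,255,0));box((100,145),(-130,-85),(360,),(0,255,255))
    cv2.imwrite('pics/b.png',big)
E
python3 fit.py
```

```text
stand [ 617.21117142 -222.93602577] 14.804137585672246 37.55507888305848
side nest [0.1 0.4]
side lip [2.2 2. ]
side jaw_grip [-2.4  0.3]
side block [-0.6 -0.2]
side stand [-0.6 -1.2]
top nest [ 5.3 -2.8]
top lip [ 2.2 -0.3]
top jaw_grip [-1.3 -2.5]
top block [1.2 2.1]
top stand [0.3 4. ]
top corner [-1.7  1.2]
top corner [ 2.  -0.6]
top corner [-1.7 -0.5]
side corner [-0.3 -1. ]
side corner [ 3.9 -4.9]
side corner [-1.4 -5.6]
tray ((629.1494750976562, 175.22341918945312), (173.52279663085938, 146.4774932861328), 9.370569229125977)
side tray [656. 197.] 0.92
side vials [505. 127.] 0.75
side marker [398.   2.] 0.5
side jar [ 630. -322.] 0.84
top tray [630. 181.] 0.64
top vials [513. 125.] 0.61
top marker [408.   5.] 0.58
top jar [622. 169.] 0.62
```

View pics/b.png

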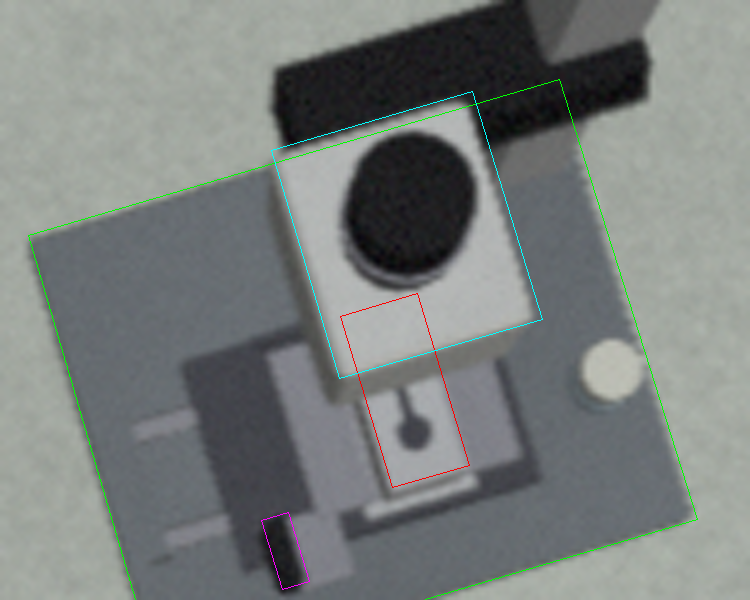

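The fit overlay agrees with the picture to about 2–3 mm: body front edge at (387..470, 487..465), black grip at (285,555), jaw closed. The block in the nest is bare aluminium, so it's the right one. I'm now turning and moving over to the front of the stand.

play_rows:
  increments:
    - [[0,0,-0.128],[23,-38.5,6],85]
    - [[0,0,-0.2565],[46,-77,12],85]
    - [[0,0,-0.385],[69,-115.5,18],85]
    - [[0,0,-0.513],[92,-154,24],85]
    - [[0,0,-0.641],[115,-192.5,30],85]
    - [[0,0,-0.77],[138,-231,36],85]
    - [[0,0,-0.898],[161,-269.5,42],85]
    - [[0,0,-1.026],[184,-308,48],85]
    - [[0,0,-1.154],[207,-346.5,54],85]
    - [[0,0,-1.2825],[228,-385,60],85]
    - [[0,0,-1.411],[228,-423.5,60],85]
    - [[0,0,-1.539],[228,-462,60],85]
    - [[0,0,-1.667],[228,-500.5,60],85]
    - [[0,0,-1.796],[228,-539,60],85]
    - [[0,0,-1.924],[228,-577.5,60],85]
    - [[0,0,-2.052],[228,-616,60],85]
    - [[0,0,-2.18],[228,-654.5,60],85]
    - [[0,0,-2.309],[228,-693,60],85]
    - [[0,0,-2.437],[228,-731.5,60],85]
    - [[0,0,-2.565],[228,-770,60],85]

```text
time_s: 4.2
eef_pos: [439.5, -130.4, 257.7]
tool_rot: [[0.968, 0.25, 0.001], [0.25, -0.968, 0.0], [0.001, -0.0, -1.0]]
wrist_force: [1.0, 0.6, -0.7]
grip_width: 0.995
grasp_force: 0.0
```

play_rows:
  increments:
    - [[0.02,-0.074,0],[7,-5,-5],60]
    - [[0.039,-0.148,0],[14,-10,-10],60]
    - [[0.059,-0.221,0],[21,-15,-15],60]
    - [[0.078,-0.295,0],[28,-20,-20],60]
    - [[0.098,-0.369,0],[35,-25,-25],60]
    - [[0.117,-0.443,0],[42,-30,-30],60]
    - [[0.137,-0.516,0],[50,-35,-35],60]
    - [[0.156,-0.59,0],[57,-41,-40],60]
    - [[0.156,-0.59,0],[57,-41,-40],60]
    - [[0.156,-0.59,0],[57,-41,-40],60]

```text
time_s: 5.2
eef_pos: [495.3, -168.8, 215.7]
tool_rot: [[0.804, 0.256, 0.537], [0.211, -0.967, 0.146], [0.556, -0.004, -0.831]]
wrist_force: [-0.3, 0.6, 1.2]
grip_width: 0.7
grasp_force: 0.0
```

```bash
cat > wr.py <<'E'
from fit import W
from h import *
import pickle,sys
p=pickle.load(open('stand.pkl','rb'));op=float(sys.argv[2])
im=ctrl.get_image('wrist')
for t,P in(('nest',(0,0,50)),('lip',(0,-22,70)),('jaw_grip',(-60,80+op,100)),('block',(0,0,50))):
    for d in ctrl.tip_of(im,t)[:2]:
        w=atz(im,d['point'],P[2]);e=W(p,P)[0]-w;c,s=np.cos(p[2]),np.sin(p[2])
        print(t,np.round(d['point']),round(d['p'],2),'model minus seen, stand xy',np.round([c*e[0]+s*e[1],-s*e[0]+c*e[1]],1))
b=np.ascontiguousarray(im['img'][:,:,::-1])
def box(x,y,z,col):
    q=px(im,W(p,[(a,b_,z) for a,b_ in((x[0],y[0]),(x[1],y[0]),(x[1],y[1]),(x[0],y[1]))]))
    cv2.polylines(b,[np.round(q).astype(int)],True,col,1)
box((-45,45),(-20,20),115,(0,0,255));box((-78,-42),(73+op,87+op),115,(255,0,255));box((-45,45),(30.5+op,55+op),70,(0,255,0));box((-8,95),(-45,45),185,(255,255,0));box((-50,50),(-30,30),60,(0,160,255))
cv2.imwrite(sys.argv[1],b)
s=ctrl.sense();print(s['time_s'],s['eef_pos'],np.round(s['tool_rot'],3).tolist(),s['q'])
E
python3 wr.py pics/c.png 0
```

```text
nest [184.  75.] 0.42 model minus seen, stand xy [  26.  -327.4]
lip [161. 338.] 0.82 model minus seen, stand xy [ 3.  -1.8]
jaw_grip [196. 258.] 0.79 model minus seen, stand xy [-4.5 -0.7]
jaw_grip [180. 309.] 0.44 model minus seen, stand xy [-22.9  56.8]
block [334. 495.] 0.87 model minus seen, stand xy [216.8 205.8]
block [336. 263.] 0.76 model minus seen, stand xy [210.  -75.7]
5.55 [ 495.50532997 -168.1394544   215.79819726] [[0.804, 0.258, 0.535], [0.212, -0.966, 0.146], [0.555, -0.004, -0.832]] [ 24.94266958  10.66713607   7.35376234 129.49421392 -60.78288292
  29.3900142    8.45634625]
```

View pics/c.png

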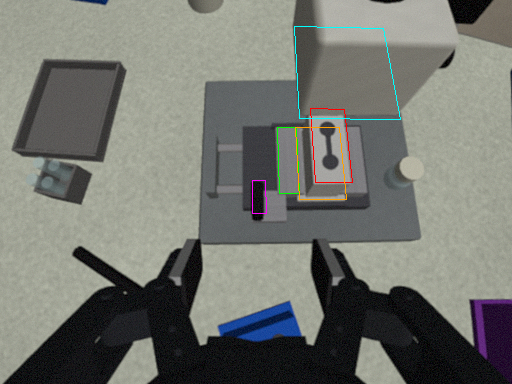

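The wrist view agrees with the fit: grip at (258,197), block body top around (330,145), tray at (72,108). I'm descending on the grip.

play_rows:
  increments:
    - [[0,0,0],[2,-1,-20],60]
    - [[0,0,0],[4,-2,-40],60]
    - [[0,0,0],[5,-3,-56],60]
    - [[0,0,0],[15,0,-71],60]
    - [[0,0,0],[25,2,-86],60]
    - [[0,0,0],[34,5,-101],60]
    - [[0,0,0],[44,7,-116],60]
    - [[0,0,0],[53,10,-131],60]
    - [[0,0,0],[53,10,-131],60]
    - [[0,0,0],[53,10,-131],60]

```text
time_s: 6.55
eef_pos: [553.2, -171.0, 109.4]
tool_rot: [[0.822, 0.276, 0.498], [0.219, -0.961, 0.172], [0.525, -0.032, -0.85]]
wrist_force: [-0.6, 0.5, -0.3]
grip_width: 0.702
grasp_force: 0.0
```

```bash
python3 wr.py pics/d.png 0
```

```text
block [181. 329.] 0.74 model minus seen, stand xy [ 1.5 -2.9]
6.9 [ 552.9038275  -172.80665727  110.13339807] [[0.822, 0.273, 0.499], [0.216, -0.961, 0.17], [0.527, -0.032, -0.85]] [ 48.43233849  27.23649276 -28.79310486 127.4075476  -62.20579808
   9.86273236  10.44019841]
```

View pics/d.png

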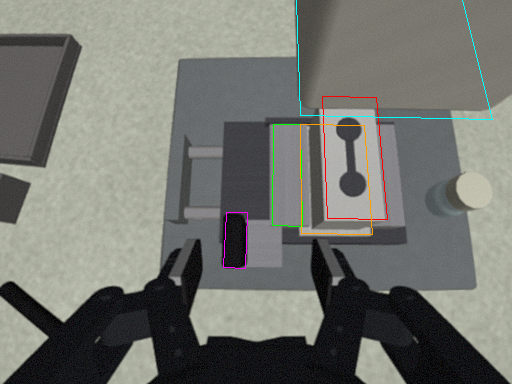

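The arm ran into its j5 and j6 limits because the pose is too close in for that lean. I'll work out the kinematics from the recorded poses so I can pick a feasible lean.

```bash
cat > kin.py <<'E'
import numpy as np
from scipy.spatial.transform import Rotation as R
from scipy.optimize import least_squares
import itertools
D=[([-76.536,32.985,1.427,82.34,-0.859,64.687,-3.237],[211.556,640.993,197.389],[[-.95,.313,0],[.313,.95,-.001],[0,-.001,-1]]),
([24.94266958,10.66713607,7.35376234,129.49421392,-60.78288292,29.3900142,8.45634625],[495.505,-168.139,215.798],[[0.804,0.258,0.535],[0.212,-0.966,0.146],[0.555,-0.004,-0.832]]),
([48.43233849,27.23649276,-28.79310486,127.4075476,-62.20579808,9.86273236,10.44019841],[552.904,-172.807,110.133],[[0.822,0.273,0.499],[0.216,-0.961,0.17],[0.527,-0.032,-0.85]])]
ax='zyzyzyz'
def fk(q,sg,L,tz=0):
    M=np.eye(3);p=np.zeros(3)
    # L: pairs (a,d) after each joint
    for i in range(7):
        M=M@R.from_euler(ax[i],sg[i]*q[i],degrees=True).as_matrix()
        p=p+M@np.array([L[2*i],0,L[2*i+1]])
    return p,M@R.from_euler('z',tz,degrees=True).as_matrix()
if __name__=='__main__':
    res=[]
    for sg in itertools.product((1,-1),repeat=7):
        for tz in(0,90,180,270):
            res.append((sum(np.linalg.norm(fk(q,sg,np.zeros(14),tz)[1]-np.array(r)) for q,_,r in D),sg,tz))
    res.sort(key=lambda r:r[0]);print(res[:4])
    _,sg,tz=res[0]
    f=lambda L:np.concatenate([np.concatenate([fk(q,sg,L)[0]-p for q,p,_ in D]),1e-3*(L-L0)])
    L0=np.array([0,333,0,0,0,316,0,0,0,384,0,0,0,270.])
    s=least_squares(f,L0);print(np.round(s.x),np.round(s.fun[:9],1))
E
python3 kin.py
```

```text
[(np.float64(0.00332471245331857), (-1, 1, -1, 1, -1, 1, -1), 90), (np.float64(1.0871955152741322), (-1, 1, -1, 1, -1, 1, 1), 90), (np.float64(1.6814832115483995), (1, 1, 1, 1, 1, 1, -1), 270), (np.float64(1.7937971932194543), (-1, 1, 1, 1, -1, 1, -1), 90)]
[-192.  404.  176.  134. -235.  450.   58.   61.  -43.  445.  652.  115.
 -800.  385.] [-0.  0. -0. -0. -0. -0.  0.  0.  0.]
```

```bash
cat > kin2.py <<'E'
from kin import *
sg=(-1,1,-1,1,-1,1,-1);idx=[1,4,5,6,9,10,13]
def full(v):
    L=np.zeros(14);L[idx]=v;return L
lim=np.array([[-157.87,157.87],[-19.46,123.44],[-87.15,90],[11.01,140.99],[-62.26,242.26],[9.8,113.94],[-161.44,161.44]])
best=None
for g in([267,52,293,77,342,76,270],[267,52,293,-77,342,76,270],[300,0,300,0,350,0,250]):
    s=least_squares(lambda v:np.concatenate([fk(q,sg,full(v))[0]-p for q,p,_ in D]),g)
    if best is None or s.cost<best.cost:best=s
L=full(best.x)
if __name__=='__main__':print(np.round(best.x,1),np.round(best.fun,1))
E
python3 kin2.py
```

```text
[214.5  35.4 540.  -19.9 353.2 -22.3 318.5] [-44.8  11.8  -0.7  -0.3  -2.2  -2.    0.3   1.7   2.8]
```

play_rows:
  increments:
    - [[0,0,0],[-10,-2,20],60]
    - [[0,0,0],[-20,-4,40],60]
    - [[-0.02,0.074,0],[-30,-5,60],60]
    - [[-0.039,0.148,0],[-38,-5,80],60]
    - [[-0.059,0.221,0],[-45,-5,100],60]
    - [[-0.078,0.295,0],[-50,-5,120],60]
    - [[-0.078,0.295,0],[-50,-5,120],60]
    - [[-0.078,0.295,0],[-50,-5,120],60]

```text
time_s: 7.7
eef_pos: [503.6, -176.8, 230.1]
tool_rot: [[0.936, 0.265, 0.23], [0.248, -0.963, 0.1], [0.248, -0.036, -0.968]]
wrist_force: [0.5, 0.1, -0.3]
grip_width: 0.703
grasp_force: 0.0
```

```bash
cat > sn.py <<'E'
from station import ctrl
import numpy as np
s=ctrl.sense();print(s['time_s']);print((np.array(s['q']).round(3).tolist(),np.array(s['eef_pos']).round(2).tolist(),np.array(s['tool_rot']).round(4).tolist()),file=open('data.txt','a'));print(open('data.txt').readlines()[-1])
E
python3 sn.py
```

```text
7.7
([15.492, 14.158, 8.122, 111.047, -17.448, 46.14, -40.496], [503.64, -176.79, 230.08], [[0.9363, 0.2653, 0.2303], [0.2485, -0.9635, 0.0997], [0.2484, -0.0361, -0.968]])
```

play_rows:
  increments:
    - [[-0.02,0.074,0],[0,0,0],60]
    - [[-0.039,0.148,0],[0,0,0],60]
    - [[-0.059,0.221,0],[0,0,0],60]
    - [[-0.078,0.295,0],[0,0,0],60]
    - [[-0.078,0.295,0],[0,0,0],60]

```text
time_s: 8.2
eef_pos: [503.7, -176.2, 227.6]
tool_rot: [[0.965, 0.255, -0.067], [0.257, -0.966, 0.024], [-0.058, -0.04, -0.997]]
wrist_force: [-0.1, 1.1, -0.4]
grip_width: 0.706
grasp_force: 0.0
```

```bash
python3 sn.py
```

```text
8.2
([6.639, 22.147, 11.444, 97.62, -4.931, 64.791, -55.495], [503.74, -176.19, 227.6], [[0.9647, 0.2546, -0.0668], [0.2567, -0.9662, 0.0241], [-0.0584, -0.0403, -0.9975]])
```

```bash
cat > kin2.py <<'E'
from kin import *
import ast
D=D+[ast.literal_eval(l) for l in open('data.txt')]
sg=(-1,1,-1,1,-1,1,-1)
# v: d1, y1, d3, a3, a4, y2, d5, y3, a6, d7
def fk3(q,v):
    T=[(0,0,v[0]),(0,v[1],0),(v[3],0,v[2]),(v[4],v[5],0),(0,0,v[6]),(v[8],v[7],0),(0,0,v[9])]
    M=np.eye(3);p=np.zeros(3)
    for i in range(7):
        M=M@R.from_euler(ax[i],sg[i]*q[i],degrees=True).as_matrix();p=p+M@np.array(T[i])
    return p,M@R.from_euler('z',90,degrees=True).as_matrix()
lim=np.array([[-157.87,157.87],[-19.46,123.44],[-87.15,90],[11.01,140.99],[-62.26,242.26],[9.8,113.94],[-161.44,161.44]])
best=min((least_squares(lambda v:np.concatenate([np.concatenate([fk3(q,v)[0]-p for q,p,_ in D]),1e-4*np.array(v)]),g) for g in([365,-60,395,20,20,0,385,0,110,250],[365,60,395,-20,-20,0,385,0,-110,250.],[300,0,400,0,0,0,400,0,0,200])),key=lambda s:s.cost)
v=best.x
if __name__=='__main__':print(np.round(v,1),np.round(best.fun[:-10],1))
E
python3 kin2.py
```

```text
[ 2.668e+02 -1.500e+01  5.873e+02 -0.000e+00  0.000e+00 -3.150e+01
  3.913e+02 -3.000e-01 -0.000e+00  3.951e+02] [ 0. -0.  0. -0.  0.  0.  0. -0.  0. -0. -0. -0.  0.  0. -0.]
```

```bash
cat > ik.py <<'E'
from kin2 import *
import pickle
ps=pickle.load(open('stand.pkl','rb'));c,s=np.cos(ps[2]),np.sin(ps[2]);sx=np.array([c,s,0]);sy=np.array([-s,c,0]);O=np.array([ps[0],ps[1],0])
def pose(g,lean,sign,yaw=0):
    l=np.radians(lean);z=np.sin(l)*sx-np.cos(l)*np.array([0,0,1]);y=sign*sy
    if yaw: Q=R.from_euler('z',yaw,degrees=True).as_matrix();z=Q@z;y=Q@y
    M=np.c_[np.cross(y,z),y,z];return O+g[0]*sx+g[1]*sy+np.array([0,0,g[2]])+18.7*z,M
rng=np.random.default_rng(0)
def ik(p,M,n=25,q0=None):
    out=[]
    def f(q):
        a,b=fk3(q,v);return np.r_[(a-p),200*(R.from_matrix(b@M.T).as_rotvec())]
    for k in range(n):
        r=least_squares(f,q0 if q0 is not None and k==0 else rng.uniform(lim[:,0],lim[:,1]),bounds=(lim[:,0],lim[:,1]),x_scale=50,max_nfev=150)
        if r.cost<.05: out.append((min((r.x-lim[:,0]).min(),(lim[:,1]-r.x).min()),r.x))
    return sorted(out,key=lambda t:-t[0])
if __name__=='__main__':
    for nm,g,leans in(('jaw0',(-60,80,100),(0,15,25)),('jaw45',(-60,125,100),(0,15,25)),('grasp',(-30,0,98),(25,30,35,40)),('lift',(-30,15,125),(30,35,40)),('out40',(-70,20,125),(30,35)),('out100',(-130,20,125),(15,30,35)),('outy',(-80,100,150),(30,35))):
        for le in leans:
            for sgn in(-1,1):
                o=ik(*pose(g,le,sgn))
                print(nm,le,sgn,len(o),*( (round(o[0][0],1),o[0][1].round().astype(int).tolist()) if o else ()))
E
time python3 ik.py
python3 - <<'E'
from h import *
im=ctrl.get_image('wrist');s=ctrl.sense();print('cam in tool',np.array(s['tool_rot']).T@(im['T'][:3,3]-s['eef_pos']))
E
```

```text
jaw0 0 -1 10 34.1 [34, 34, -35, 107, 26, 47, -89]
jaw0 0 1 10 34.4 [44, 39, -52, 107, 38, 54, 79]
jaw0 15 -1 7 15.6 [6, 28, 16, 120, -40, 25, -21]
jaw0 15 1 14 19.0 [50, 33, -48, 119, 39, 29, 81]
jaw0 25 -1 6 2.2 [53, 32, -45, 127, 51, 12, -107]
jaw0 25 1 12 14.7 [64, 39, -65, 126, 70, 25, 54]
jaw45 0 -1 8 31.2 [39, 36, -49, 110, 36, 50, -103]
jaw45 0 1 13 31.1 [38, 36, -47, 110, 34, 49, 78]
jaw45 15 -1 5 16.1 [44, 31, -46, 122, 40, 26, -105]
jaw45 15 1 10 18.7 [48, 32, -52, 122, 45, 29, 70]
jaw45 25 -1 7 10.7 [59, 36, -64, 130, 77, 23, -138]
jaw45 25 1 14 10.8 [61, 39, -69, 130, 78, 27, 40]
grasp 25 -1 7 19.0 [66, 44, -63, 116, 58, 29, -106]
grasp 25 1 11 15.1 [63, 41, -57, 116, 52, 25, 79]
grasp 30 -1 8 9.9 [67, 43, -60, 119, 64, 20, -110]
grasp 30 1 15 17.2 [71, 47, -68, 119, 71, 27, 64]
grasp 35 -1 5 12.9 [75, 52, -74, 122, 85, 28, -126]
grasp 35 1 13 15.1 [75, 50, -72, 122, 84, 25, 54]
grasp 40 -1 15 9.8 [76, 51, -70, 125, 101, 20, -140]
grasp 40 1 16 2.7 [73, 47, -62, 125, 109, 13, 31]
lift 30 -1 12 9.4 [74, 49, -78, 119, 71, 35, -118]
lift 30 1 13 10.1 [67, 39, -61, 119, 56, 2
[... 305 characters left out ...]
ut40 35 -1 5 5.0 [76, 41, -66, 127, 76, 15, -121]
out40 35 1 10 6.7 [77, 42, -68, 127, 77, 16, 58]
out100 15 -1 9 19.2 [20, 24, 11, 120, -33, 29, -18]
out100 15 1 10 21.7 [64, 31, -52, 119, 31, 31, 99]
out100 30 -1 5 13.0 [84, 41, -73, 128, 64, 23, -108]
out100 30 1 12 5.6 [80, 36, -64, 128, 52, 15, 84]
out100 35 -1 4 4.4 [85, 40, -70, 131, 74, 14, -115]
out100 35 1 10 4.4 [89, 49, -83, 131, 79, 27, 59]
outy 30 -1 13 7.6 [71, 32, -68, 131, 66, 17, -123]
outy 30 1 7 4.2 [68, 30, -64, 131, 61, 14, 62]
outy 35 -1 4 6.8 [78, 39, -79, 134, 89, 23, -143]
outy 35 1 8 6.7 [76, 36, -74, 134, 90, 17, 36]
cam in tool [  83.01334017   -1.26975142 -176.92340023]
real	8m38.011s
user	8m36.837s
sys	0m0.167s
```

```bash
cat > sim.py <<'E'
import numpy as np
from scipy.spatial.transform import Rotation as R
v=np.array([266.8,-15,587.3,0,0,-31.5,391.3,-.3,0,395.1])
sg=np.array((-1,1,-1,1,-1,1,-1.))
lim=np.array([[-157.87,157.87],[-19.46,123.44],[-87.15,90],[11.01,140.99],[-62.26,242.26],[9.8,113.94],[-161.44,161.44]])
T=np.array([(0,0,v[0]),(0,v[1],0),(0,0,v[2]),(0,v[5],0),(0,0,v[6]),(0,v[7],0),(0,0,v[9])])
Z90=np.array([[0,-1,0],[1,0,0],[0,0,1.]])
def fkj(q):
    M=np.eye(3);p=np.zeros(3);A=[];P=[]
    for i in range(7):
        a=np.radians(sg[i]*q[i]);c,s=np.cos(a),np.sin(a);k=2 if i%2==0 else 1
        A.append(sg[i]*M[:,k]);P.append(p)
        M=M@(np.array([[c,-s,0],[s,c,0],[0,0,1]]) if k==2 else np.array([[c,0,s],[0,1,0],[-s,0,c]]));p=p+M@T[i]
    J=np.array([np.r_[np.cross(a,p-o),a*300] for a,o in zip(A,P)]).T
    return p,M@Z90,J
def step(q,p,M,it=8,k=0.0,qn=None):
    q=q.copy()
    for _ in range(it):
        a,b,J=fkj(q);e=np.r_[p-a,300*R.from_matrix(M@b.T).as_rotvec()]
        free=np.ones(7,bool)
        for _ in range(4):
            Jf=J[:,free];dq=np.zeros(7);dq[free]=np.degrees(Jf.T@np.linalg.solve(Jf@Jf.T+9*np.eye(6)*10,e))
            if k and qn is not None and free.all(): N=np.eye(7)-np.linalg.pinv(J)@J;dq+=N@(k*(qn-q))
            bad=free&((q+dq<lim[:,0])|(q+dq>lim[:,1]))
            if not bad.any():break
            free&=~bad
        q=np.clip(q+np.clip(dq,-6,6),lim[:,0],lim[:,1])
    a,b,_=fkj(q);return q,np.linalg.norm(p-a),np.degrees(np.linalg.norm(R.from_matrix(M@b.T).as_rotvec()))
def path(q,segs,n=20,k=0,qn=None,show=True):
    # segs: list of (target p, rotvec world)
    for nm,pt,rv in segs:
        a,b,_=fkj(q);worst=0
        for t in np.linspace(1/n,1,n):
            q,e,r=step(q,a+t*(pt-a),R.from_rotvec(t*np.array(rv)).as_matrix()@b,k=k,qn=qn);worst=max(worst,e+r)
        if show:print(nm,q.round(0).astype(int).tolist(),'worst',round(worst,1))
    return q
E
cat > s1.py <<'E'
from sim import *
q0=np.array([-76.536,32.985,1.427,82.34,-.859,64.687,-3.237])
for k,qn in((0,None),(.05,q0),(.05,lim.mean(1))):
    print(k)
    path(q0,[('a',np.array([440,140,257.]),(0,0,-1.28)),('b',np.array([439.5,-130,257.7]),(0,0,-1.285)),('c',np.array([495.5,-168.1,216]),(.156,-.59,0)),('d',np.array([548,-158,85]),(0,0,0))],k=k,qn=qn)
E
time timeout 100 python3 s1.py
```

```text
0
a [-46, 13, 28, 108, -7, 61, -17] worst 0.0
b [-28, 16, 50, 109, -13, 62, -47] worst 0.0
c [35, 11, -4, 130, -62, 27, 10] worst 0.0
d [47, 29, -26, 127, -62, 12, 11] worst 20.7
0.05
a [-46, 13, 29, 108, -7, 61, -16] worst 0.0
b [-29, 16, 52, 109, -14, 62, -46] worst 0.0
c [36, 11, -5, 130, -62, 27, 10] worst 0.0
d [47, 29, -27, 127, -62, 12, 11] worst 20.7
0.05
a [-7, 12, -21, 107, 5, 62, -31] worst 0.1
b [7, 11, 4, 108, -1, 61, -64] worst 0.0
c [40, 11, -10, 130, -61, 26, 8] worst 0.0
d [49, 29, -30, 127, -61, 10, 9] worst 19.5
real	0m2.436s
user	0m2.964s
sys	0m0.124s
```

```bash
cat > s2.py <<'E'
from sim import *
import pickle
ps=pickle.load(open('stand.pkl','rb'));c,s=np.cos(ps[2]),np.sin(ps[2]);sx=np.array([c,s,0]);sy=np.array([-s,c,0]);O=np.array([ps[0],ps[1],0])
def pose(g,lean,sign,yaw=0):
    l=np.radians(lean);z=np.sin(l)*sx-np.cos(l)*np.array([0,0,1]);y=sign*sy
    Q=R.from_euler('z',yaw,degrees=True).as_matrix();z=Q@z;y=Q@y
    return O+g[0]*sx+g[1]*sy+np.array([0,0,g[2]])+18.7*z,np.c_[np.cross(y,z),y,z]
q0=np.array([6.639,22.147,11.444,97.62,-4.931,64.791,-55.495])
def run(q,seq,**kw):
    for nm,P,M in seq:
        b=fkj(q)[1];q=path(q,[(nm,P,R.from_matrix(M@b.T).as_rotvec())],**kw)
    return q
W=lambda nm,g,l,s,y=0:(nm,*pose(g,l,s,y))
if __name__=='__main__':
    tail=lambda s:[W('pre',(-90,0,160),30,s),W('grasp',(-30,0,98),30,s),W('lift',(-30,15,125),30,s),W('out40',(-70,20,125),30,s),W('out100',(-130,20,125),15,s)]
    jaw=lambda s:[W('j0',(-60,80,100),0,s),W('j45',(-60,125,100),0,s),W('up',(-90,80,200),0,s)]
    cand={'A':[W('yaw90',(-100,60,200),0,-1,90),W('yaw180',(-100,60,200),0,1)]+jaw(1)+tail(1),
     'B':jaw(-1)+tail(-1),
     'C-1':jaw(-1)+[W('y-70',(-90,0,240),0,-1,-70),W('l30',(-60,0,240),30,-1,-70),W('y0',(-60,0,240),30,-1,0)]+tail(-1),
     'C+1':[W('yaw90',(-100,60,200),0,-1,90),W('yaw180',(-100,60,200),0,1)]+jaw(1)+[W('y-70',(-90,0,240),0,1,-70),W('l30',(-60,0,240),30,1,-70),W('y0',(-60,0,240),30,1,0)]+tail(1)}
    for n,sq in cand.items():
        for k in(0,.05):
            print(n,k);run(q0,sq,k=k,qn=lim.mean(1),n=12)
E
timeout 200 python3 s2.py
```

```text
A 0
yaw90 [24, 23, -12, 104, 6, 54, 24] worst 0.0
yaw180 [41, 26, -37, 103, 18, 57, 102] worst 0.0
j0 [33, 34, -33, 107, 25, 47, 92] worst 0.0
j45 [30, 32, -33, 110, 24, 45, 88] worst 0.0
up [39, 25, -37, 104, 18, 57, 99] worst 0.0
pre [70, 30, -51, 121, 10, 16, 123] worst 0.0
grasp [58, 37, -44, 119, 34, 10, 99] worst 0.0
lift [60, 34, -47, 120, 32, 12, 98] worst 0.0
out40 [65, 33, -50, 124, 32, 11, 100] worst 0.0
out100 [63, 30, -50, 119, 29, 31, 100] worst 0.0
A 0.05
yaw90 [33, 24, -25, 104, 12, 55, 18] worst 0.0
yaw180 [55, 32, -61, 103, 31, 64, 88] worst 0.0
j0 [48, 42, -61, 106, 44, 58, 74] worst 0.0
j45 [45, 41, -61, 110, 43, 56, 69] worst 0.0
up [56, 35, -68, 103, 35, 67, 81] worst 0.0
pre [85, 48, -86, 121, 63, 38, 72] worst 0.0
grasp [70, 46, -66, 119, 69, 25, 66] worst 0.0
lift [71, 44, -70, 119, 66, 28, 66] worst 0.0
out40 [76, 43, -72, 123, 67, 26, 66] worst 0.0
out100 [76, 43, -78, 118, 54, 47, 76] worst 0.0
B 0
j0 [6, 31, 9, 108, -7, 41, -56] worst 0.0
j45 [1, 30, 9, 111, -7, 39, -60] worst 0.0
up [5, 23, 11, 105, -5, 53, -56] worst 0.0
pre [48, 24, -19, 122, -44, 20, 
[... 2106 characters left out ...]
.0
out40 [65, 33, -51, 124, 34, 11, 98] worst 0.0
out100 [64, 31, -52, 119, 31, 31, 99] worst 0.0
C+1 0.05
yaw90 [33, 24, -25, 104, 12, 55, 18] worst 0.0
yaw180 [55, 32, -61, 103, 31, 64, 88] worst 0.0
j0 [48, 42, -61, 106, 44, 58, 74] worst 0.0
j45 [45, 41, -61, 110, 43, 56, 69] worst 0.0
up [56, 35, -68, 103, 35, 67, 81] worst 0.0
y-70 [44, 27, -37, 94, 17, 65, 38] worst 0.0
l30 [16, 17, -14, 115, 48, 39, 2] worst 0.0
y0 [84, 41, -87, 112, 47, 42, 84] worst 0.0
pre [85, 48, -86, 121, 63, 38, 72] worst 0.0
grasp [70, 46, -66, 119, 69, 25, 66] worst 0.0
lift [71, 44, -70, 119, 66, 28, 66] worst 0.0
out40 [76, 43, -72, 123, 67, 26, 66] worst 0.0
out100 [76, 43, -78, 118, 54, 47, 76] worst 0.0
```

Path A, with the tool turned half round (camera away from the optics), stays inside the limits. I'm turning the tool half a turn.

play_rows:
  increments:
    - [[0,0,0.143],[0,0,0],60]
    - [[0,0,0.286],[0,0,0],60]
    - [[0,0,0.429],[0,0,0],60]
    - [[0,0,0.572],[0,0,0],60]
    - [[0,0,0.715],[0,0,0],60]
    - [[0,0,0.858],[0,0,0],60]
    - [[0,0,1.001],[0,0,0],60]
    - [[0,0,1.144],[0,0,0],60]
    - [[0,0,1.287],[0,0,0],60]
    - [[0,0,1.43],[0,0,0],60]
    - [[0,0,1.573],[0,0,0],60]
    - [[0,0,1.716],[0,0,0],60]
    - [[0,0,1.859],[0,0,0],60]
    - [[0,0,2.002],[0,0,0],60]
    - [[0,0,2.145],[0,0,0],60]
    - [[0,0,2.288],[0,0,0],60]
    - [[0,0,2.431],[0,0,0],60]
    - [[0,0,2.574],[0,0,0],60]
    - [[0,0,2.717],[0,0,0],60]
    - [[0,0,2.86],[0,0,0],60]

```text
time_s: 10.25
eef_pos: [501.3, -178.1, 229.3]
tool_rot: [[-0.998, 0.021, 0.056], [0.019, 0.999, -0.037], [-0.056, -0.036, -0.998]]
wrist_force: [-0.8, -0.2, 0.3]
grip_width: 0.702
grasp_force: 0.0
```

```bash
cat > go.py <<'E'
# python3 go.py gx gy gz lean [yaw]: needed shift and turn to grasp pose in stand frame
from s2 import *
from station import ctrl
import sys
a=[float(x) for x in sys.argv[1:]]
st=ctrl.sense();P,M=pose(a[:3],a[3],1,a[4] if len(a)>4 else 0)
b=np.array(st['tool_rot']);e=np.array(st['eef_pos'])
u,_,w=np.linalg.svd(b);b=u@w
g=e-18.7*b[:,2]-O
print('t',st['time_s'],'q',np.round(st['q']).astype(int).tolist(),'f',np.round(st['wrist_force'],1),'grip',round(float(st['grip_width'])*85.4,1),round(float(np.max(st['grasp_force'])),1))
print('now grasp in stand',np.round([g@sx,g@sy,g[2]],1),'tool y in stand',np.round([b[:,1]@sx,b[:,1]@sy,b[2,1]],3),'lean',round(np.degrees(np.arctan2(b[:,2]@sx,-b[2,2])),1))
print('shift',(P-e).round(1),'turn',R.from_matrix(M@b.T).as_rotvec().round(4))
E
python3 go.py -60 80 150 0
```

```text
t 10.25 q [32, 18, -25, 104, 11, 56, 91] f [-0.8 -0.2  0.3] grip 60.0 0.0
now grasp in stand [-101.4   73.9  247.9] tool y in stand [ 0.276  0.96  -0.036] lean 2.5
shift [ 37.4  17.1 -98. ] turn [0.0295 0.0605 0.2787]
```

play_rows:
  increments:
    - [[0.02,-0.025,0.093],[13,6,-15],60]
    - [[0.04,-0.05,0.186],[27,12,-30],60]
    - [[0.065,-0.075,0.279],[40,18,-45],60]
    - [[0.065,-0.075,0.279],[40,18,-65],60]
    - [[0.065,-0.075,0.279],[40,18,-85],60]
    - [[0.065,-0.075,0.279],[40,18,-95],60]
    - [[0.065,-0.075,0.279],[40,18,-95],60]

```text
time_s: 10.95
eef_pos: [541.2, -159.9, 133.6]
tool_rot: [[-0.96, -0.249, 0.126], [-0.244, 0.968, 0.053], [-0.135, 0.02, -0.991]]
wrist_force: [-0.0, 0.1, 0.1]
grip_width: 0.701
grasp_force: 0.0
```

```bash
python3 go.py -60 80 100 8; python3 wr.py pics/e.png 0
```

```text
t 10.95 q [35, 26, -29, 110, 13, 41, 105] f [-0.   0.1  0.1] grip 59.9 0.0
now grasp in stand [-59.9  80.  152.1] tool y in stand [0.007 1.    0.02 ] lean 7.8
shift [  0.1  -0.3 -52.1] turn [-0.0185 -0.0088  0.0071]
jaw_grip [192. 259.] 0.78 model minus seen, stand xy [ 0.5 -3.7]
block [226. 180.] 0.66 model minus seen, stand xy [-2.4 -2.6]
11.3 [ 543.54264719 -159.56183574  135.56380808] [[-0.96, -0.25, 0.129], [-0.245, 0.968, 0.052], [-0.138, 0.018, -0.99]] [ 35.07499277  26.32821606 -28.9209444  109.35406935  12.62819583
  40.9529296  104.76431935]
```

View pics/e.png

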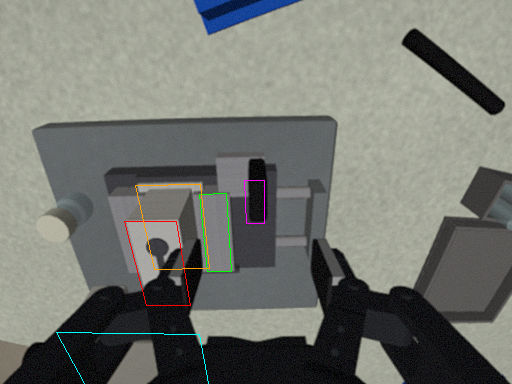

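The grip (255,190) lies between the open fingers and the overlay agrees to about 2–3 mm. I'm going down and closing.

play_rows:
  increments:
    - [[-0.009,-0.004,0],[-1,1,-18],60]
    - [[-0.018,-0.008,0.007],[-1,2,-36],60]
    - [[-0.018,-0.008,0.007],[-2,2,-53],60]
    - [[-0.018,-0.008,0.007],[-2,2,-53],60]
    - [[-0.018,-0.008,0.007],[-2,2,-53],30]
    - [[-0.018,-0.008,0.007],[-2,2,-53],20]
    - [[-0.018,-0.008,0.007],[-2,2,-53],12]
    - [[-0.018,-0.008,0.007],[-2,2,-53],8]
    - [[-0.018,-0.008,0.007],[-2,2,-53],8]
    - [[-0.018,-0.008,0.007],[-2,2,-53],8]
    - [[-0.018,-0.008,0.007],[-2,2,-53],8]

```text
time_s: 12.4
eef_pos: [541.9, -157.8, 82.6]
tool_rot: [[-0.957, -0.256, 0.137], [-0.254, 0.967, 0.035], [-0.142, -0.002, -0.99]]
wrist_force: [-1.5, -1.7, 6.5]
grip_width: 0.093
grasp_force: 3.2
```

```bash
python3 go.py -60 125 100 8
```

```text
t 12.4 q [32, 30, -26, 114, 17, 33, 101] f [-1.5 -1.7  6.5] grip 7.9 3.2
now grasp in stand [-58.9  82.2 101.1] tool y in stand [-0.001  1.    -0.002] lean 8.1
shift [-12.1  41.1  -1.1] turn [ 0.0011  0.0028 -0.0006]
```

```bash
python3 - <<'E'
from h import *
w=ctrl.get_image('wrist')['img'];s=ctrl.get_image('side');
a=cv2.resize(w,(400,300));b=cv2.resize(s['img'][150:270,210:370],(400,300),interpolation=cv2.INTER_CUBIC)
cv2.imwrite('pics/f.png',np.hstack([a,b])[:,:,::-1])
E
```

```text
(no output)
```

View pics/f.png

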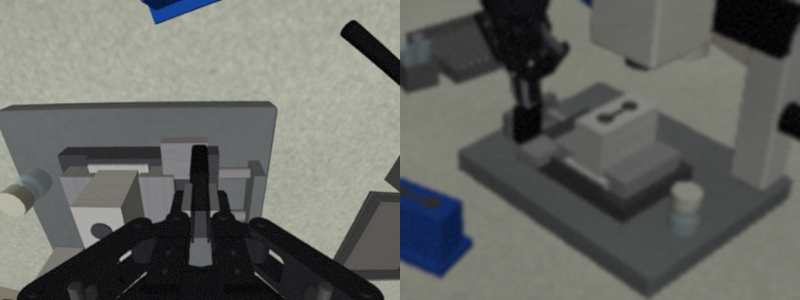

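The fingers straddle the black grip plate (wrist view around (200,175)). I'm closing harder to confirm the hold.

play_rows:
  increments:
    - [[0,0,0],[0,0,0],0]
    - [[0,0,0],[0,0,0],0]
    - [[0,0,0],[0,0,0],0]
    - [[0,0,0],[-0.5,2,0],0]
    - [[0,0,0],[-1,4,0],0]
    - [[0,0,0],[-2,8,0],0]
    - [[0,0,0],[-3,11,0],0]
    - [[0,0,0],[-3,11,0],0]

```text
time_s: 13.3
eef_pos: [537.7, -145.6, 81.6]
tool_rot: [[-0.957, -0.257, 0.135], [-0.255, 0.966, 0.036], [-0.14, 0.0, -0.99]]
wrist_force: [0.8, -1.0, -1.0]
grip_width: -0.003
grasp_force: 0.0
```

```bash
python3 go.py -60 125 100 8; python3 - <<'E'
from h import *
from fit import W
import pickle
p=pickle.load(open('stand.pkl','rb'))
t=ctrl.get_image('top')
for d in ctrl.tip_of(t,'jaw_grip')[:2]:
    e=atz(t,d['point'],100)-W(p,(0,0,0))[0];c,s=np.cos(p[2]),np.sin(p[2]);print(d['p'],c*e[0]+s*e[1],-s*e[0]+c*e[1])
E
```

```text
t 13.3 q [31, 29, -26, 115, 17, 32, 100] f [ 0.8 -1.  -1. ] grip -0.3 0.0
now grasp in stand [-59.8  95.1 100.2] tool y in stand [-0.002  1.     0.   ] lean 8.0
shift [-7.9 28.9 -0.2] turn [-0.0002  0.0004 -0.0018]
```

```bash
python3 - <<'E'
from h import *
w=ctrl.get_image('wrist')['img'];t=ctrl.get_image('top')
a=cv2.resize(w[120:384,100:400],(440,388),interpolation=cv2.INTER_CUBIC);b=cv2.resize(t['img'][130:220,220:303],(358,388),interpolation=cv2.INTER_CUBIC)
cv2.imwrite('pics/g.png',np.hstack([a,b])[:,:,::-1])
E
```

```text
(no output)
```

View pics/g.png

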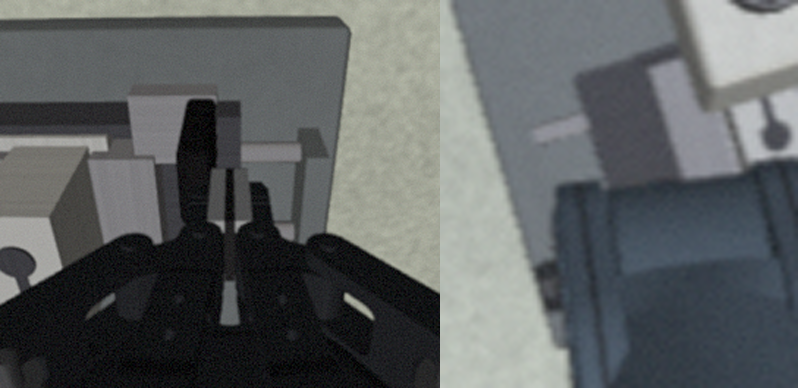

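```bash
python3 - <<'E'
from h import *
from fit import W
import pickle
p=pickle.load(open('stand.pkl','rb'))
im=ctrl.get_image('wrist');s=ctrl.sense();e=np.array(s['eef_pos']);b=np.array(s['tool_rot'])
f=lambda u:np.round((u-[100,120])*440/300).astype(int).tolist()
for op in(0,8,15):
    print(op,'top corners crop px',f(px(im,W(p,[(-78,73+op,115),(-78,87+op,115),(-42,87+op,115),(-42,73+op,115),(-78,87+op,66)]))))
print('TCP',f(px(im,e)),'grasp',f(px(im,e-18.7*b[:,2])),'tip edge -x',f(px(im,e+11*b[:,0])),'grasp edge',f(px(im,e-18.7*b[:,2]+11*b[:,0])), s['time_s'])
E
```

```text
0 top corners crop px [[169, 151], [207, 151], [209, 226], [174, 225], [211, 95]]
8 top corners crop px [[190, 151], [228, 151], [228, 226], [194, 225], [228, 95]]
15 top corners crop px [[209, 151], [247, 151], [245, 226], [211, 226], [243, 95]]
TCP [[228, 150]] grasp [[227, 169]] tip edge -x [[227, 128]] grasp edge [[227, 145]] 13.75
```

```bash
python3 - <<'E'
from h import *
im=ctrl.get_image('wrist');s=ctrl.sense();e=np.array(s['eef_pos']);b=np.array(s['tool_rot'])
P=lambda x,y,z:np.round(px(im,e+b@np.array([x,y,z]))[0]).tolist()
for z in(0,-8,-20,-40,-60):print(z,[P(x,y,z) for x,y in((-11,30),(0,30),(11,30),(11,-30),(11,0),(0,0),(-11,0))])
print(np.round(b.T@im['T'][:3,:3],2).tolist(),np.round(b.T@(im['T'][:3,3]-e),1),s['time_s'])
cv2.imwrite('pics/h_full.png',im['img'][:,:,::-1])
for n in('side',):
    im=ctrl.get_image(n);print(n,px(im,e),px(im,e-18.7*b[:,2]));cv2.imwrite('pics/h.png',cv2.resize(im['img'][130:250,200:360],(800,600),interpolation=cv2.INTER_CUBIC)[:,:,::-1])
E
```

```text
0 [[299.0, 237.0], [299.0, 222.0], [300.0, 207.0], [210.0, 207.0], [255.0, 207.0], [255.0, 222.0], [255.0, 237.0]]
-8 [[300.0, 242.0], [301.0, 227.0], [302.0, 212.0], [208.0, 212.0], [255.0, 212.0], [255.0, 227.0], [255.0, 242.0]]
-20 [[303.0, 252.0], [304.0, 236.0], [305.0, 219.0], [205.0, 219.0], [255.0, 219.0], [255.0, 236.0], [255.0, 252.0]]
-40 [[309.0, 270.0], [310.0, 253.0], [311.0, 235.0], [199.0, 235.0], [255.0, 235.0], [255.0, 253.0], [255.0, 270.0]]
-60 [[315.0, 293.0], [317.0, 274.0], [319.0, 254.0], [191.0, 254.0], [255.0, 254.0], [255.0, 274.0], [255.0, 293.0]]
[[-0.0, -0.95, -0.32], [1.0, -0.0, 0.0], [-0.0, -0.32, 0.95]] [  80.8    0.7 -177.2] 13.8
side [[258.33948057 197.65395737]] [[257.74534101 192.402576  ]]
```

View pics/h.png

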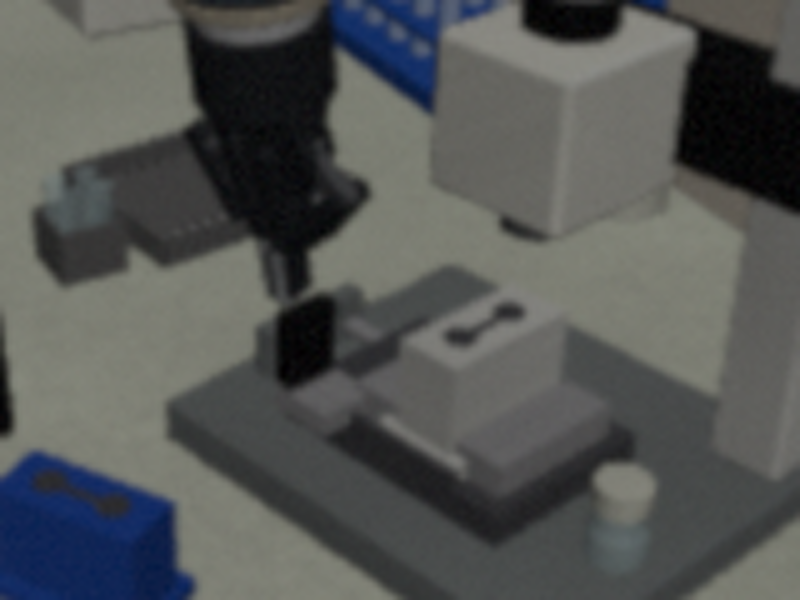

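In the side crop the shut fingertips end at (285,297), just above the grip's top. The reported TCP projects to about (291,338). The wrist view and the light top contact also put the true tips about 31 mm behind the reported TCP, so I'll use about 50 mm from TCP to grasp. Regrasping lower.

play_rows:
  increments:
    - [[0,0,0],[0,0,12],10]
    - [[0,0,0],[0,0,25],30]
    - [[0,0,0],[3,-5,25],50]
    - [[0,0,0],[7,-10.5,25],60]
    - [[0,0,0],[7,-10.5,25],60]
    - [[0,0,0],[7,-10.5,25],60]
    - [[0,0,0],[7,-10.5,10],60]
    - [[0,0,0],[7,-10.5,-5],60]
    - [[0,0,0],[7,-10.5,-19],60]
    - [[0,0,0],[7,-10.5,-31],60]
    - [[0,0,0],[7,-10.5,-31],60]
    - [[0,0,0],[7,-10.5,-31],30]
    - [[0,0,0],[7,-10.5,-31],10]
    - [[0,0,0],[7,-10.5,-31],5]
    - [[0,0,0],[7,-10.5,-31],5]
    - [[0,0,0],[7,-10.5,-31],5]
    - [[0,0,0],[7,-10.5,-31],5]
    - [[0,0,0],[7,-10.5,-31],5]

```text
time_s: 15.65
eef_pos: [545.6, -157.2, 51.6]
tool_rot: [[-0.957, -0.257, 0.137], [-0.254, 0.966, 0.035], [-0.141, -0.002, -0.99]]
wrist_force: [-0.9, -0.6, 6.1]
grip_width: 0.15
grasp_force: 58.7
```

```bash
sed -i 's/18\.7/50/g' go.py s2.py; python3 go.py -60 125 100 8; cat > s3.py <<'E'
from s2 import *
from station import ctrl
q=np.array(ctrl.sense()['q'])
for le in(30,35):
  for k in(0,.03):
    print(le,k);run(q,[W('j45',(-60,126,100),8,1),W('up',(-70,120,160),8,1),W('mid',(-110,40,190),8,1),W('lean',(-110,0,190),le,1),W('grasp',(-30,0,98),le,1),W('y15',(-30,15,98),le,1),W('lift',(-30,15,123),le,1),W('out40',(-70,17,125),le,1),W('out80',(-110,20,128),le,1),W('out130',(-160,25,150),10,1)],k=k,qn=lim.mean(1),n=10)
E
timeout 100 python3 s3.py
```

```text
t 15.65 q [30, 32, -24, 115, 19, 29, 99] f [-0.9 -0.6  6.1] grip 12.8 58.7
now grasp in stand [-59.5  81.9 101.1] tool y in stand [-0.001  1.    -0.002] lean 8.1
shift [-11.6  41.6  -1.1] turn [ 0.0011  0.0025 -0.0012]
30 0
j45 [25, 31, -22, 118, 19, 26, 94] worst 0.0
up [30, 26, -27, 116, 15, 35, 99] worst 0.0
mid [42, 25, -29, 111, 12, 40, 112] worst 0.0
lean [68, 28, -47, 121, 1, 16, 133] worst 0.0
grasp [57, 41, -45, 119, 58, 10, 75] worst 0.2
y15 [56, 40, -46, 121, 68, 10, 64] worst 0.0
lift [61, 40, -54, 119, 62, 16, 70] worst 0.0
out40 [65, 39, -54, 123, 62, 13, 71] worst 0.0
out80 [71, 37, -56, 127, 62, 12, 73] worst 0.0
out130 [70, 37, -67, 118, 44, 44, 84] worst 0.0
30 0.03
j45 [46, 40, -57, 118, 51, 41, 63] worst 0.1
up [54, 37, -67, 115, 46, 49, 68] worst 0.0
mid [67, 39, -74, 111, 44, 56, 79] worst 0.0
lean [85, 47, -86, 121, 62, 38, 73] worst 0.0
grasp [65, 46, -59, 119, 75, 21, 60] worst 0.0
y15 [60, 43, -53, 120, 75, 15, 58] worst 0.0
lift [65, 43, -61, 119, 69, 21, 63] worst 0.0
out40 [70, 42, -63, 123, 70, 20, 63] worst 0.0
out80 [75, 41, -65, 127, 71, 19, 65] worst
[... 287 characters left out ...]
15 [65, 46, -58, 123, 99, 15, 36] worst 0.0
lift [64, 41, -54, 123, 86, 10, 48] worst 0.0
out40 [69, 41, -57, 126, 90, 10, 46] worst 0.0
out80 [75, 40, -60, 130, 91, 10, 46] worst 0.0
out130 [72, 39, -72, 118, 48, 47, 80] worst 0.0
35 0.03
j45 [46, 40, -57, 118, 51, 41, 63] worst 0.1
up [54, 37, -67, 115, 46, 49, 68] worst 0.0
mid [67, 39, -74, 111, 44, 56, 79] worst 0.0
lean [88, 48, -85, 124, 67, 31, 70] worst 0.0
grasp [63, 44, -52, 122, 96, 10, 41] worst 0.0
y15 [62, 43, -51, 124, 106, 10, 29] worst 0.0
lift [63, 41, -53, 123, 86, 10, 48] worst 0.0
out40 [69, 41, -57, 126, 90, 10, 46] worst 0.0
out80 [75, 40, -60, 130, 91, 10, 46] worst 0.0
out130 [74, 42, -75, 118, 50, 50, 78] worst 0.0
```

Held: 58.7 N at a 12.8 mm opening. Sliding the jaw towards +y.

play_rows:
  increments:
    - [[0,0,0],[-1,4,0],5]
    - [[0,0,0],[-2,8,0],5]
    - [[0,0,0],[-3.2,12,0],5]
    - [[0,0,0],[-4.3,16,0],5]
    - [[0,0,0],[-5.4,20,0],5]
    - [[0,0,0],[-6.4,24,0],5]
    - [[0,0,0],[-7.5,28,0],5]
    - [[0,0,0],[-8.5,32,0],5]
    - [[0,0,0],[-9.5,36,0],5]
    - [[0,0,0],[-10.3,39,0],5]
    - [[0,0,0],[-10.8,41,0],5]
    - [[0,0,0],[-11,41.5,0],5]
    - [[0,0,0],[-11,41.5,0],5]

```text
time_s: 16.95
eef_pos: [534.7, -117.3, 51.6]
tool_rot: [[-0.957, -0.255, 0.137], [-0.253, 0.967, 0.033], [-0.141, -0.003, -0.99]]
wrist_force: [-0.8, -6.9, 5.3]
grip_width: 0.152
grasp_force: 59.0
```

```bash
python3 go.py -60 126 100 8
```

```text
t 16.95 q [25, 31, -22, 118, 19, 26, 94] f [-0.8 -6.9  5.3] grip 12.9 59.0
now grasp in stand [-59.9 123.4 101.1] tool y in stand [ 0.     1.    -0.003] lean 8.1
shift [-0.9  2.6 -1.1] turn [0.0025 0.0027 0.0003]
```

Moved 41.5 mm with 7 N friction. I'm creeping on to the stop now.

play_rows:
  increments:
    - [[0,0,0],[-0.3,1,0],5]
    - [[0,0,0],[-0.5,2,0],5]
    - [[0,0,0],[-0.8,3,0],5]
    - [[0,0,0],[-0.9,3.5,0],5]
    - [[0,0,0],[-0.9,3.5,0],5]

```text
time_s: 17.45
eef_pos: [534.1, -114.9, 51.6]
tool_rot: [[-0.957, -0.254, 0.138], [-0.252, 0.967, 0.032], [-0.141, -0.004, -0.99]]
wrist_force: [0.8, -10.1, 4.4]
grip_width: 0.152
grasp_force: 58.9
```

```bash
python3 go.py -60 126 100 8
```

```text
t 17.45 q [25, 31, -22, 118, 19, 26, 94] f [  0.8 -10.1   4.4] grip 13.0 58.9
now grasp in stand [-59.8 126.  101.1] tool y in stand [ 0.001  1.    -0.004] lean 8.1
shift [-0.3  0.2 -1.1] turn [0.0034 0.0031 0.0013]
```

play_rows:
  increments:
    - [[0,0,0],[-0.3,1,0],5]
    - [[0,0,0],[-0.5,2,0],5]
    - [[0,0,0],[-0.5,2,0],5]
    - [[0,0,0],[-0.5,2,0],5]

```text
time_s: 17.85
eef_pos: [534.1, -114.9, 51.6]
tool_rot: [[-0.958, -0.252, 0.139], [-0.251, 0.968, 0.03], [-0.142, -0.006, -0.99]]
wrist_force: [4.0, -16.8, 0.3]
grip_width: 0.15
grasp_force: 58.9
```

```bash
python3 go.py -60 126 100 8
```

```text
t 17.85 q [25, 31, -22, 119, 19, 26, 94] f [  4.  -16.8   0.3] grip 12.8 58.9
now grasp in stand [-59.8 126.  101.1] tool y in stand [ 0.003  1.    -0.006] lean 8.1
shift [-0.4  0.2 -1.1] turn [0.005  0.004  0.0033]
```

The jaw is at the stop: force rises with no further motion. Releasing and lifting off.

play_rows:
  increments:
    - [[0,0,0],[0,0,0],20]
    - [[0,0,0],[0,0,0],35]
    - [[0,0,0],[0,0,0],50]
    - [[0,0,0],[0,0,0],50]
    - [[0,0,0],[-2,0,12],50]
    - [[0,0,0],[-4,-1,30],60]
    - [[0,0,0],[-7,-1,50],70]
    - [[0,0,0],[-10,-2,70],78]

```text
time_s: 18.65
eef_pos: [522.4, -111.5, 122.2]
tool_rot: [[-0.957, -0.257, 0.136], [-0.255, 0.966, 0.036], [-0.14, -0.001, -0.99]]
wrist_force: [0.7, -0.5, -0.3]
grip_width: 0.91
grasp_force: 0.0
```

```bash
python3 go.py -120 30 190 8;python3 go.py -120 3 190 30; python3 wr.py pics/i.png 45
```

```text
t 18.65 q [29, 24, -27, 116, 14, 36, 98] f [ 0.7 -0.5 -0.3] grip 77.7 0.0
now grasp in stand [-70.2 132.  171.8] tool y in stand [-0.002  1.    -0.001] lean 8.1
shift [ -22.2 -111.3   18.2] turn [ 0.0002  0.0012 -0.0017]
t 18.65 q [29, 24, -27, 116, 14, 36, 98] f [ 0.7 -0.5 -0.3] grip 77.7 0.0
now grasp in stand [-70.2 132.  171.8] tool y in stand [-0.002  1.    -0.001] lean 8.1
shift [   2.2 -132.8   24.5] turn [ 0.0987 -0.37   -0.0016]
jaw_grip [205. 251.] 0.78 model minus seen, stand xy [ 1.9 -2.5]
block [232. 128.] 0.86 model minus seen, stand xy [ 2.2 -1.3]
19.0 [ 522.28921782 -111.87611926  120.26390736] [[-0.957, -0.257, 0.135], [-0.254, 0.967, 0.036], [-0.139, -0.0, -0.99]] [ 29.10218584  24.39396971 -27.25694067 115.7332068   14.29332092
  35.4994325   98.39055192]
```

View pics/i.png

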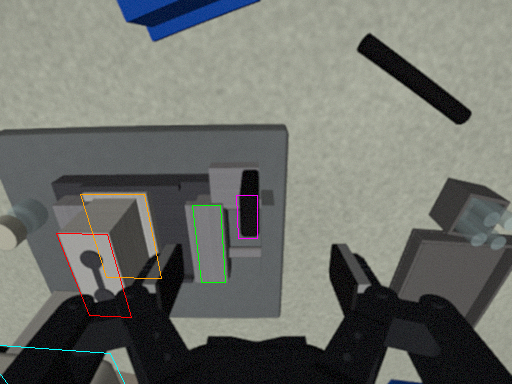

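The jaw sits at its open position: grip at (248,205), overlay within 2 mm. The block is still in the nest. I'm moving in front of it with a 30° lean.

play_rows:
  increments:
    - [[0,0,0],[-12,-15,8],78]
    - [[0.01,-0.037,0],[-15,-30,16],78]
    - [[0.02,-0.074,0],[-15,-45,24],78]
    - [[0.033,-0.125,0],[-12,-60,24],78]
    - [[0.047,-0.175,0],[-10,-75,24],78]
    - [[0.06,-0.225,0],[-8,-90,24],78]
    - [[0.074,-0.275,0],[-5,-105,24],78]
    - [[0.087,-0.325,0],[-1,-120,24],78]
    - [[0.099,-0.37,-0.002],[2,-133,24],78]
    - [[0.099,-0.37,-0.002],[2,-133,24],78]
    - [[0.099,-0.37,-0.002],[2,-133,24],78]

```text
time_s: 20.1
eef_pos: [524.2, -244.7, 144.1]
tool_rot: [[-0.839, -0.254, 0.482], [-0.219, 0.967, 0.129], [-0.499, 0.002, -0.867]]
wrist_force: [-0.3, 0.4, -0.6]
grip_width: 0.914
grasp_force: 0.0
```

```bash
python3 go.py -33 2 98 30;python3 go.py -80 2 135 30; timeout 60 python3 - <<'E'
from s2 import *
from station import ctrl
q=np.array(ctrl.sense()['q'])
run(q,[W('pre',(-80,2,135),30,1),W('grasp',(-33,2,98),30,1),W('y15',(-33,17,98),30,1),W('lift',(-33,17,123),30,1),W('out60',(-93,17,125),30,1)],n=10)
E
```

```text
t 20.1 q [70, 28, -48, 122, 1, 16, 133] f [-0.3  0.4 -0.6] grip 78.1 0.0
now grasp in stand [-120.4    2.6  187.5] tool y in stand [0.002 1.    0.002] lean 29.9
shift [ 84.7  21.7 -89.4] turn [-0.0021 -0.0017  0.0018]
t 20.1 q [70, 28, -48, 122, 1, 16, 133] f [-0.3  0.4 -0.6] grip 78.1 0.0
now grasp in stand [-120.4    2.6  187.5] tool y in stand [0.002 1.    0.002] lean 29.9
shift [ 39.3   9.7 -52.4] turn [-0.0021 -0.0017  0.0018]
pre [63, 35, -46, 122, 29, 10, 104] worst 0.1
grasp [57, 40, -45, 120, 60, 10, 73] worst 0.0
y15 [57, 40, -46, 121, 69, 10, 62] worst 0.0
lift [62, 40, -54, 120, 63, 16, 68] worst 0.0
out60 [69, 38, -56, 125, 63, 13, 71] worst 0.0
```

play_rows:
  increments:
    - [[0,0,0],[10,2.5,-13],78]
    - [[0,0,0],[20,5,-26],78]
    - [[0,0,0],[30,7,-40],78]
    - [[0,0,0],[39,10,-52],78]
    - [[0,0,0],[48,12,-60],78]
    - [[0,0,0],[57,14.5,-67],78]
    - [[0,0,0],[66,17,-74],78]
    - [[0,0,0],[75,19,-81],78]
    - [[0,0,0],[84,21.5,-89],78]
    - [[0,0,0],[84,21.5,-89],78]
    - [[0,0,0],[84,21.5,-89],78]

```text
time_s: 21.2
eef_pos: [609.0, -222.1, 56.0]
tool_rot: [[-0.837, -0.257, 0.483], [-0.222, 0.967, 0.128], [-0.499, -0.0, -0.866]]
wrist_force: [0.4, -0.6, -0.4]
grip_width: 0.911
grasp_force: 0.0
```

```bash
python3 go.py -33 2 98 30; python3 - <<'E'
from h import *
w=ctrl.get_image('wrist')['img'];s=ctrl.get_image('side');
a=cv2.resize(w[100:384,50:430],(400,300));b=cv2.resize(s['img'][120:270,200:400],(400,300),interpolation=cv2.INTER_CUBIC)
cv2.imwrite('pics/j.png',np.hstack([a,b])[:,:,::-1])
E
```

```text
t 21.2 q [58, 40, -46, 119, 60, 10, 73] f [ 0.4 -0.6 -0.4] grip 77.8 0.0
now grasp in stand [-32.7   2.8  99.3] tool y in stand [-0.001  1.    -0.   ] lean 30.0
shift [-0.  -0.9 -1.3] turn [ 0.0002 -0.0006 -0.0012]
```

View pics/j.png

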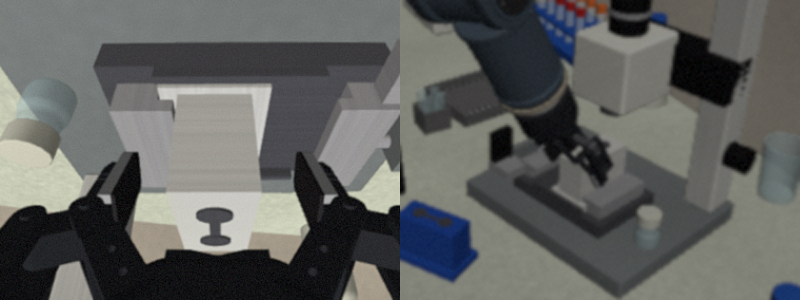

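The fingers straddle the block body symmetrically (block at cols 175–258, pads at about 138 and 297). Closing.

play_rows:
  increments:
    - [[0,0,0],[0,0,0],60]
    - [[0,0,0],[0,0,0],45]
    - [[0,0,0],[0,0,0],35]
    - [[0,0,0],[0,0,0],30]
    - [[0,0,0],[0,0,0],30]
    - [[0,0,0],[0,0,0],30]
    - [[0,0,0],[0,0,0],30]
    - [[0,0,0],[0,0,0],30]

```text
time_s: 22.1
eef_pos: [608.6, -224.0, 56.2]
tool_rot: [[-0.837, -0.254, 0.484], [-0.22, 0.967, 0.127], [-0.5, -0.0, -0.866]]
wrist_force: [-3.8, 0.4, 4.5]
grip_width: 0.463
grasp_force: 60.8
```

play_rows:
  increments:
    - [[0,0,0],[-0.8,3,0.3],30]
    - [[0,0,0],[-1.6,6,0.3],30]
    - [[0,0,0],[-2.4,9,0.3],30]
    - [[0,0,0],[-3.2,12,0.3],30]
    - [[0,0,0],[-4,15,0.3],30]
    - [[0,0,0],[-4.2,16,0.3],30]
    - [[0,0,0],[-4.2,16,0.3],30]

```text
time_s: 22.8
eef_pos: [604.5, -208.3, 56.2]
tool_rot: [[-0.838, -0.253, 0.484], [-0.22, 0.967, 0.127], [-0.5, -0.0, -0.866]]
wrist_force: [-1.8, -2.8, 3.3]
grip_width: 0.456
grasp_force: 60.8
```

```bash
python3 go.py -33 18 124 30
```

```text
t 22.8 q [57, 40, -46, 121, 70, 10, 62] f [-1.8 -2.8  3.3] grip 38.9 60.8
now grasp in stand [-33.6  17.5  99.5] tool y in stand [ 0.002  1.    -0.   ] lean 30.0
shift [ 0.4  0.7 24.5] turn [ 0.0002 -0.      0.0021]
```

play_rows:
  increments:
    - [[0,0,0],[0,0,3],30]
    - [[0,0,0],[0,0,7],30]
    - [[0,0,0],[0,0,12],30]
    - [[0,0,0],[0,0,17],30]
    - [[0,0,0],[0,0,22],30]
    - [[0,0,0],[0,0,26],30]
    - [[0,0,0],[0,0,28],30]
    - [[0,0,0],[0,0,28],30]

```text
time_s: 23.6
eef_pos: [604.6, -207.6, 84.4]
tool_rot: [[-0.837, -0.254, 0.484], [-0.22, 0.967, 0.127], [-0.5, 0.0, -0.866]]
wrist_force: [-0.0, -0.1, -3.1]
grip_width: 0.459
grasp_force: 60.7
```

```bash
python3 go.py -150 22 128 30; timeout 60 python3 - <<'E'
from s2 import *
from station import ctrl
q=np.array(ctrl.sense()['q'])
# tray: centre (629,175) yaw 9.4 ; block held: centre is +33 along tool heading from the grasp
Q=R.from_euler('z',-5.4,degrees=True).as_matrix()
def tp(z,lean=30,yaw=-5.4):
    P,M=pose((0,0,0),lean,1,yaw);h=R.from_euler('z',yaw,degrees=True).as_matrix()@sx
    tgt=np.array([629,175,z])-33*h
    return tgt+50*M[:,2],M
q=run(q,[W('out60',(-93,18,126),30,1),W('out110',(-143,20,128),30,1)],n=10)
for le in (30,):
    run(q,[('mid',tp(150)[0]+[-60,-170,0],tp(150)[1]),('above',*tp(150)),('down',*tp(54))],n=10)
print(fkj(q)[0],tp(150)[0],tp(54)[0])
E
```

```text
t 23.6 q [62, 40, -55, 120, 62, 16, 69] f [-0.  -0.1 -3.1] grip 39.2 60.7
now grasp in stand [-33.3  18.  127.7] tool y in stand [0.001 1.    0.   ] lean 30.0
shift [-113.9  -26.     0.3] turn [-0.0004  0.0004  0.0014]
out60 [69, 38, -56, 125, 63, 13, 71] worst 0.0
out110 [76, 37, -59, 129, 63, 12, 74] worst 0.0
mid [44, 35, -70, 135, 97, 34, 0] worst 0.0
above [19, 40, -68, 124, 90, 47, -7] worst 0.0
down [15, 51, -63, 128, 107, 53, -21] worst 0.0
[ 498.01787707 -233.75076495   84.69872981] [621.10751708 173.69282235 106.69872981] [621.10751708 173.69282235  10.69872981]
```

Lifted, and the grip is steady. Drawing out towards −x.

play_rows:
  increments:
    - [[0,0,0],[-4,-1,0],30]
    - [[0,0,0],[-10,-2.6,0],30]
    - [[0,0,0],[-20,-5.3,0],30]
    - [[0,0,0],[-31,-8,0],30]
    - [[0,0,0],[-42,-11,0],30]
    - [[0,0,0],[-53,-14,0],30]
    - [[0,0,0],[-64,-17,0],30]
    - [[0,0,0],[-75,-20,0],30]
    - [[0,0,0],[-86,-22.7,0],30]
    - [[0,0,0],[-97,-25.6,0],30]
    - [[0,0,0],[-106,-28,0],30]
    - [[0,0,0],[-106,-28,8],30]
    - [[0,0,0],[-106,-28,20],30]
    - [[0,0,0],[-106,-28,34],30]
    - [[0,0,0],[-106,-28,48],30]
    - [[0,0,0],[-106,-28,60],30]
    - [[0,0,0],[-106,-28,66],30]

```text
time_s: 25.3
eef_pos: [498.5, -235.8, 151.0]
tool_rot: [[-0.837, -0.254, 0.484], [-0.22, 0.967, 0.127], [-0.501, -0.0, -0.866]]
wrist_force: [0.2, -0.8, -4.1]
grip_width: 0.457
grasp_force: 60.8
```

```bash
cat > tr.py <<'E'
from s2 import *
from station import ctrl
st=ctrl.sense();q=np.array(st['q']);e=np.array(st['eef_pos']);b=np.array(st['tool_rot'])
h=R.from_euler('z',-5.4,degrees=True).as_matrix()@sx;M=pose((0,0,0),30,1,-5.4)[1]
P=lambda z:np.array([631,178,z])-33.5*h+50*M[:,2]
print(st['time_s'],q.round(),e.round(1),st['grasp_force'],st['wrist_force'])
print('turn',R.from_matrix(M@b.T).as_rotvec().round(4),'above',(P(185)-e).round(1),'down',(P(56)-e).round(1))
mid=.5*(e+P(185))+[25,0,0]
run(q,[('mid',mid,M),('above',P(185),M),('down',P(54.5),M)],n=10)
E
timeout 60 python3 tr.py
```

```text
25.3 [ 87.  38. -78. 125.  50.  26.  84.] [ 498.5 -235.8  151. ] 60.84805727005005 [ 0.17572072 -0.79637284 -4.10829803]
turn [-0.0001  0.001  -0.0929] above [124.1 412.4  -9.3] down [ 124.1  412.4 -138.3]
mid [32, 22, -40, 129, 71, 11, 29] worst 0.0
above [4, 27, -39, 122, 77, 26, 2] worst 0.0
down [2, 42, -41, 128, 114, 36, -32] worst 0.0
```

play_rows:
  increments:
    - [[0,0,0],[0,8,0],30]
    - [[0,0,0],[0,20,0],30]
    - [[0,0,0],[0,40,0],30]
    - [[0,0,0],[0,60,0],30]
    - [[0,0,0],[0,80,0],30]
    - [[0,0,0],[2,100,0],30]
    - [[0,0,0],[10,120,0],30]
    - [[0,0,-0.01],[20,141,0],30]
    - [[0,0,-0.02],[30,162,0],30]
    - [[0,0,-0.03],[40,183,-1],30]
    - [[0,0,-0.04],[50,204,-2],30]
    - [[0,0,-0.05],[60,226,-3],30]
    - [[0,0,-0.06],[70,248,-4],30]
    - [[0,0,-0.07],[80,272,-5],30]
    - [[0,0,-0.08],[90,296,-6],30]
    - [[0,0,-0.093],[98,322,-7],30]
    - [[0,0,-0.093],[106,350,-8],30]
    - [[0,0,-0.093],[114,378,-9],30]
    - [[0,0,-0.093],[121,402,-9],30]
    - [[0,0,-0.093],[124,412,-9],30]

```text
time_s: 27.3
eef_pos: [621.7, 180.9, 140.9]
tool_rot: [[-0.854, -0.168, 0.492], [-0.144, 0.986, 0.087], [-0.5, 0.004, -0.866]]
wrist_force: [-1.0, -0.2, -4.5]
grip_width: 0.455
grasp_force: 61.3
```

```bash
timeout 60 python3 tr.py; python3 - <<'E'
from h import *
im=ctrl.get_image('top');b=np.ascontiguousarray(im['img'][:,:,::-1])
a=np.radians(9.4);X=np.array([np.cos(a),np.sin(a),0]);Y=np.array([-X[1],X[0],0])
for c,lx,ly,z,col in(((631,178),85,70,25,(0,255,0)),((631,178),50,30,145,(0,0,255))):
    q=px(im,[np.r_[c,z]+i*lx*X+j*ly*Y for i,j in((-1,-1),(1,-1),(1,1),(-1,1))]);b=cv2.polylines(b,[np.round(q*16).astype(int)],True,col,1,shift=4)
cv2.imwrite('pics/k.png',cv2.resize(b[90:230,80:270],(800,589),interpolation=cv2.INTER_CUBIC))
E
```

```text
27.3 [ 10.  29. -50. 122.  80.  32.   1.] [621.7 180.9 140.9] 61.31418228149414 [-0.98740674 -0.22409573 -4.45408078]
turn [-0.0036 -0.0007 -0.0051] above [ 0.9 -4.3  0.8] down [   0.9   -4.3 -128.2]
mid [10, 31, -49, 119, 78, 33, 5] worst 0.0
above [10, 29, -50, 122, 79, 32, 1] worst 0.0
down [7, 44, -48, 128, 111, 41, -28] worst 0.0
```

View pics/k.png

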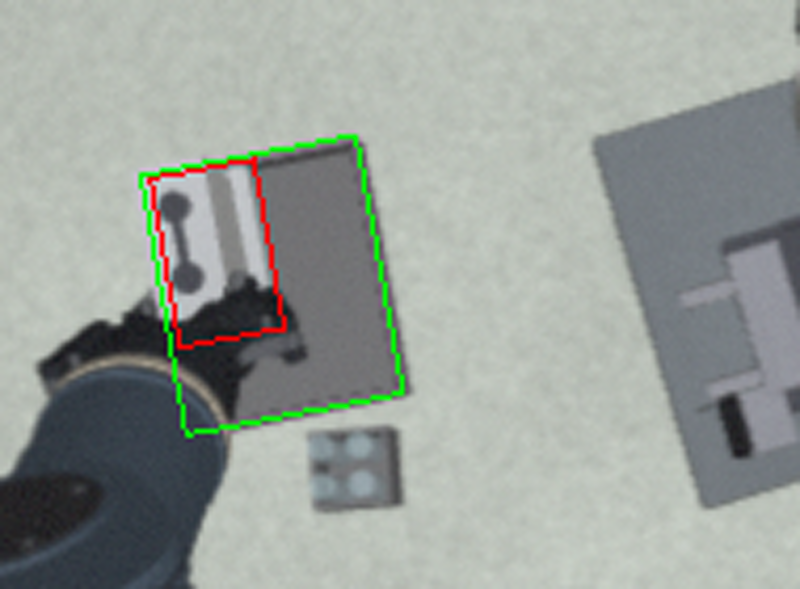

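The tray (green) and the held block's flange (red) match the picture, and the block is centred over the tray. Going down.

play_rows:
  increments:
    - [[-0.003,0,-0.005],[1,-4,-6],30]
    - [[-0.003,0,-0.005],[1,-4,-18],30]
    - [[-0.003,0,-0.005],[1,-4,-32],30]
    - [[-0.003,0,-0.005],[1,-4,-46],30]
    - [[-0.003,0,-0.005],[1,-4,-60],30]
    - [[-0.003,0,-0.005],[1,-4,-74],30]
    - [[-0.003,0,-0.005],[1,-4,-88],30]
    - [[-0.003,0,-0.005],[1,-4,-100],30]
    - [[-0.003,0,-0.005],[1,-4,-110],30]
    - [[-0.003,0,-0.005],[1,-4,-117],30]
    - [[-0.003,0,-0.005],[1,-4,-121],30]
    - [[-0.003,0,-0.005],[1,-4,-123],30]
    - [[-0.003,0,-0.005],[1,-4,-124],30]

```text
time_s: 28.65
eef_pos: [623.6, 172.2, 17.1]
tool_rot: [[-0.855, -0.158, 0.494], [-0.138, 0.987, 0.077], [-0.5, -0.002, -0.866]]
wrist_force: [0.0, -0.3, -3.9]
grip_width: 0.458
grasp_force: 61.5
```

```bash
timeout 60 python3 tr.py
```

```text
28.65 [  7.  44. -48. 128. 110.  40. -27.] [623.6 172.2  17.1] 61.53356909751892 [ 0.01423031 -0.25260417 -3.93682236]
turn [0.0025 0.0001 0.0053] above [ -1.    4.4 124.6] down [-1.   4.4 -4.4]
mid [8, 36, -46, 122, 94, 33, -11] worst 0.0
above [9, 29, -48, 122, 79, 31, 1] worst 0.0
down [6, 44, -47, 128, 111, 40, -29] worst 0.0
```

play_rows:
  increments:
    - [[0,0,0],[0,0,-1.5],30]
    - [[0,0,0],[0,0,-3],30]
    - [[0,0,0],[0,0,-4],30]
    - [[0,0,0],[0,0,-4.7],30]
    - [[0,0,0],[0,0,-5.2],30]
    - [[0,0,0],[0,0,-5.2],30]

```text
time_s: 29.25
eef_pos: [623.6, 172.5, 11.9]
tool_rot: [[-0.855, -0.159, 0.494], [-0.139, 0.987, 0.077], [-0.5, -0.003, -0.866]]
wrist_force: [-0.3, -0.2, -4.3]
grip_width: 0.458
grasp_force: 61.5
```

play_rows:
  increments:
    - [[0,0,0],[0,0,-0.5],30]
    - [[0,0,0],[0,0,-1],30]
    - [[0,0,0],[0,0,-1.5],30]
    - [[0,0,0],[0,0,-1.5],30]

```text
time_s: 29.65
eef_pos: [623.6, 172.5, 11.3]
tool_rot: [[-0.854, -0.159, 0.495], [-0.139, 0.987, 0.077], [-0.501, -0.003, -0.866]]
wrist_force: [-6.3, -3.0, 7.7]
grip_width: 0.457
grasp_force: 63.0
```

Contact is made: the force changed by 12 N. I'm easing off, opening, and backing out along the tool.

play_rows:
  increments:
    - [[0,0,0],[0,0,0.4],30]
    - [[0,0,0],[0,0,0.4],42]
    - [[0,0,0],[0,0,0.4],55]
    - [[0,0,0],[0,0,0.4],66]
    - [[0,0,0],[0,0,0.4],70]
    - [[0,0,0],[0,0,0.4],70]
    - [[0,0,0],[-5,-1,9],70]
    - [[0,0,0],[-13,-2,23],70]
    - [[0,0,0],[-24,-4,42],70]
    - [[0,0,0],[-35,-5,61],70]
    - [[0,0,0],[-45,-7,79],70]
    - [[0,0,0],[-50,-8,110],70]
    - [[0,0,0],[-50,-8,140],70]
    - [[0,0,0],[-50,-8,140],70]
    - [[0,0,0],[-50,-8,140],70]

```text
time_s: 31.15
eef_pos: [573.7, 164.3, 151.6]
tool_rot: [[-0.854, -0.158, 0.496], [-0.138, 0.987, 0.077], [-0.502, -0.003, -0.865]]
wrist_force: [0.2, -0.4, -0.8]
grip_width: 0.821
grasp_force: 0.0
```

```bash
python3 - <<'E'
from h import *
s=ctrl.get_image('side');t=ctrl.get_image('top')
a=cv2.resize(s['img'][120:280,180:380],(400,320),interpolation=cv2.INTER_CUBIC);b=cv2.resize(t['img'][80:240,100:300],(400,320),interpolation=cv2.INTER_CUBIC)
cv2.imwrite('pics/l.png',np.hstack([a,b])[:,:,::-1])
for n,im in(('side',s),('top',t)):
    print([(n,np.round(d['point']),round(d['p'],2),atz(im,d['point'],5).round()) for d in ctrl.tip_of(im,'block')[:4]])
st=ctrl.sense();print(st['time_s'],st['wrist_force'],st['grip_width'])
E
```

```text
[('side', array([168., 238.]), 0.92, array([624., 184.,   5.])), ('side', array([250., 216.]), 0.69, array([ 377., -217.,    5.])), ('side', array([228., 292.]), 0.63, array([ 608., -225.,    5.])), ('side', array([325., 306.]), 0.55, array([ 458., -520.,    5.]))]
[('top', array([154., 148.]), 0.93, array([643., 172.,   5.])), ('top', array([217., 401.]), 0.72, array([ 451., -510.,    5.])), ('top', array([246., 288.]), 0.58, array([ 382., -204.,    5.]))]
31.35 [-0.00474213 -0.13294958 -0.14520818] 0.8185701725037801
```

View pics/l.png

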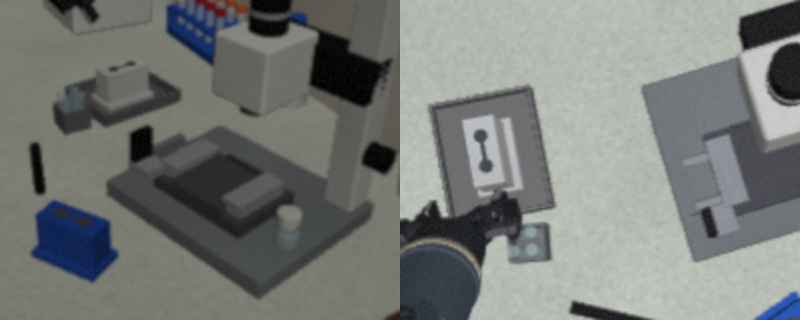

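The block stands upright inside the tray, the jaw is open, and the jar, vials and marker are where they were. Handing in.

```bash
python3 -c "
from station import ctrl
print(ctrl.hand_in())"
```

```text
the job is handed in; nothing more can be done
None
```

The job is handed in: the jaw is open against its stop and the block stands upright in the tray, released at about 31 s; the jar, vials and marker look undisturbed, and I viewed 13 pictures, over the limit of 10.

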